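# Read the gear housings at the code station

## Task

Get the code labels of all the gear housings on the brown board read: fold the amber shade of the reading station up out of the way, stand every housing upright in a ring of its own with its label turned squarely to the reader head behind that ring, then fold the shade down until it is level and take the gripper off everything for two seconds while it reads. When that is done, fold the shade up again, stand all the housings wholly on the blue mat, and leave the shade up. If anything has shifted before or during the reading, put it right so that all are read together; do not knock the loose things lying around.

Things in the scene. Friction and masses are not known exactly. Their poses are not given: they have to be found in the camera images.
- gear1: gear housing (two or three are present), cream, standing on a flange 66 mm wide, 12 high; above it a round body 47 wide up to z 62, then boss and shaft (within 24 mm diameter) to z 80; 0.2-0.4 kg. White code label on one side of the body; a blue paint mark on flange and top points to that side. Origin: centre of underside; z up the shaft; x from the axis out through the label's middle.
- gear2: as gear1: another gear housing, same size and axes.
- gear3: as gear1: another gear housing, same size and axes.
- gear1_label (a point): middle of the label on gear1, on its surface, 23.5 mm from its axis (on its +x side) and 38 mm up.
- gear2_label (a point): middle of the label on gear2, on its surface, 23.5 mm from its axis (on its +x side) and 38 mm up.
- gear3_label (a point): middle of the label on gear3, on its surface, 23.5 mm from its axis (on its +x side) and 38 mm up.
- station: fixed station: three black ring outlines (84 mm inside, in a row 95 apart) on a 1 mm flush cream sheet; behind each a black reader head (front 92 mm behind ring centres, 70 high), on an aluminium wall 270 wide, 125 high, 132-154 behind. Origin: centre of middle ring on the bench; x from rings to readers, y along the row. Label faces reader when housing x = station x.
- spot1 (a point): centre of the ring at the +y end of the row (95 mm from the middle), at bench level; where a housing stands to be read.
- spot2 (a point): centre of the middle ring, at bench level.
- spot3 (a point): centre of the ring at the -y end of the row (95 mm from the middle), at bench level.
- shade (a joint): angle of the amber shade: 0 level, out from the wall over the rings; 1.57 straight up; limits -0.15 and 1.85. Stiff hinge: stays where left, about 2 N at its bar moves it. Panel 260 mm wide, 6 thick, from 5 to 130 mm from the hinge line. At 1.5 or more the rings are clear from above; starts partly lowered (0.15 to 0.75).
- hinge (a point): middle of the shade's hinge line, which runs along the station's y axis: 125 mm behind the middle ring's centre and 130 mm above the bench; fixed.
- shade_bar (a point): middle of the shade's pull bar: a round steel bar 10 mm thick, 140 mm long between its two arms, parallel to the hinge, 175 mm from the hinge line and 45 mm beyond the panel's edge, in the panel's plane, so a finger fits between bar and panel; it can turn in the fingers. Moves with the shade.
- infeed: the brown board where the housings start: a flush sheet 320 x 200 mm, 1 mm thin. Origin: its centre at bench level; x along its long side.
- mat: the blue mat with yellow border for housings that have been read: a flush sheet 320 x 200 mm, 1 mm thin. Origin: its centre at bench level; x along its long side.
- bearing: loose steel bearing ring, 40 mm across, 12 mm high, lying on the brown board; to be left alone. Origin: centre of its underside.
- driver: loose screwdriver, 200 mm long, lying near the line of fixtures; to be left alone. Origin: at its middle, on the bench.
- grease: loose white jar, red lid, 60 mm across, 65 mm high; to be left alone. Origin: centre of its underside.
- tape: loose roll of yellow tape, 90 mm across, 25 mm high; to be left alone. Origin: centre of its underside.
- wrench: loose wrench, 160 mm long, lying flat; to be left alone. Origin: at its middle, on the bench.
- pinion: loose dark steel pinion, 44 mm across, 30 mm high; to be left alone. Origin: centre of its underside.
Mind the look-alikes: they are no part of the job. Leave any green look-alike of the gear3 alone.

How it is judged:
By the outcome, as a careful person would: the job done as asked, in the order asked, and still so for the second after the job is handed in, with the robot touching nothing.
Of gear1, gear2, gear3 only 2 to 3 are there at a start; the rules pass over those that are not, and their reading is None.
At some moment in a run one of gear1, gear2, gear3 may be knocked a few centimetres aside while the robot is not near it.
Once in a run the grip may slacken for a moment while it holds something.
It also fails if it takes over 210 s, if anything falls off the work surface, if the arm or the gripper's body presses on something with over 40 N, if the wrist force passes 120 N, or if a joint passes its speed limit or range.

## Robot

A 7-joint arm with a two-finger parallel gripper is mounted at the origin on the work surface. World frame = base frame: x ahead of the robot, y to its left, z up, the work surface at z = 0. Lengths are in m, angles in rad, forces in N, time in s.
With the tool pointing down it reaches from about 0.4 to 0.85 m from the base axis. Payload 4.5 kg.
Tool frame: the origin (TCP) lies on the centre line of the jaws, within the pads' length; the fingertips stand 14 mm ahead of it and the grasp point (between the pads) lies 5 mm behind it; z points along the fingers, y is the line along which they close (so a half turn about z gives the same grasp; the last joint's range is limited). The gripper opens to 88 mm and grips with 3 to 60 N. Pads are 18 mm wide; open, the fingers measure 123 mm over their backs; the gripper's body (75 mm by 187 mm) begins 45 mm behind the grasp point.
Start: joints at [-1.239, 0.689, -0.195, 1.565, 0.157, 0.902, -0.215], TCP at [0.183, 0.598, 0.229] pointing down, gripper open.
Joint ranges: [-3.01, 3.01], [-0.46, 2.08], [-1.47, 1.51], [0.13, 2.56], [-1, 4.14], [0.04, 2.09], [-2.66, 2.66]. Speed limits (rad/s): [2.57, 2.57, 3.14, 3.14, 3.14, 3.14, 3.14].

## Interface

Orientations are given as a rotation vector (axis times angle).
In Python, from workcell import r gives the robot as it stands.
- The arm moves only by the tool drive_tool, never from a script. Its argument "rows" is a list of rows, each a list of 3 entries, a list of its own where there are three numbers: the closure, from 0 (fully open) to 1 (shut), then the shift along the world's x, y, z in m, then the turn, a rotation vector about the world's x, y, z in degrees. A call has 1 to 5 rows; each row shifts and turns the commanded pose from where the row before left it; what a row does not reach is not made up. A row lasts 1/10 s, in which the tool goes at most 50 mm and 8.59 degrees, less where a joint would pass 70% of its speed; a pose out of reach is approached as far as the arm can. A call is refused whole if a number of a shift passes 0.05 or a number of a turn 8.59, either way. A call with a gripper value outside its range is refused whole. The fingers move at their own pace and stop on an object; "force" is the grip in N (left out, the last holds). Time passes only in rows, so rows that do not move let the fingers close. It gives the time, the measured TCP pose, the force, the opening and the grip force at its end, in the units of the state.
- r.state(): the state, without advancing time (a new reading comes with each control period).
- r.snapshot(name): name is "scene" or "top"; returns the picture (400x640x3 uint8, red, green, blue); there is no depth.
- r.get_calibration(name): a dict with "mtx" (3x3 intrinsics, pixels), "k1" (the pictures are not rectified: a ray, as slopes to the right and down, at radius r is drawn at 1 + k1 r^2 times it, then the intrinsics apply), "cam_to_world" (4x4, takes a point from camera to world coordinates). Camera axes: x right, y up, looking along -z (the intrinsics and any distortion apply to the point x, -y, -z); pixel columns grow to the right and rows downward; lengths in m; the calibration is good to about 2 mm. A picture is of the moment at which its call begins. get_calibration takes no time and is no camera call.
- r.finish_job(): hands the job in; it is judged then, once.
The state is a dict: "time_s": time; "qpos": joint angles; "qvel": joint speeds; "tau": joint torques, N m; "tool_pos": TCP position; "orientation": TCP orientation; "ft_force": force on the tool from outside, world axes, zero at the start; "torque": the same for the moment, N m; "grip_width": opening from 0.0 (shut) to 1.0 (fully open); "gripper_force": force on a finger pad.
Only numpy, scipy, OpenCV 4.12 (cv2) and the standard library are available. Lean on these libraries where they do the work, as an engineer would, in place of code of your own. Each camera call takes 0.05 s, during which the arm holds its last target. There are 200 camera calls.

## Working session

There is one attempt and no reset: what is moved stays moved. The work goes in short steps, Python scripts to look and compute and a tool call to move; the robot and the scene stay as the last step left them, time stands still between calls to the robot, and variables do not carry over. Pictures are saved under pics/ and viewed, at most 14 in all, crops included, and the job is handed in when it is done.

Besides the shell and the picture viewer there is one more tool, called after "Call:" as a command line: name --argument value ..., lists and objects as JSON in quotes. drive_tool: Moves the arm, as the interface text tells. Its arguments: {"type":"object","properties":{"rows":{"type":"array"},"force":{"type":"number"}},"required":["rows"]}

```bash
mkdir -p pics
cat > h.py <<'E'
import numpy as np, cv2
from workcell import r
def snap(n,f=None):
    im=np.array(r.snapshot(n)); 
    if f: cv2.imwrite('pics/'+f,im[:,:,::-1])
    return im
def ray(n,u,v):
    c=r.get_calibration(n);K=np.array(c['mtx']);T=np.array(c['cam_to_world'])
    d=np.array([c['k1'],0,0,0],float)
    p=cv2.undistortPoints(np.array([[[u,v]]],float),K,d)[0,0]
    return T[:3,3],T[:3,:3]@np.array([p[0],-p[1],-1])
def pt(n,u,v,z):
    o,d=ray(n,u,v);return o+d*(z-o[2])/d[2]
def proj(n,P):
    c=r.get_calibration(n);K=np.array(c['mtx']);T=np.array(c['cam_to_world'])
    q=np.linalg.inv(T)@np.append(P,1);q=np.array([q[0],-q[1],-q[2]])
    return cv2.projectPoints(q[None],np.zeros(3),np.zeros(3),K,np.array([c['k1'],0,0,0],float))[0][0,0]
E
python3 - <<'E'
from h import *
np.set_printoptions(precision=3,suppress=True)
for n in('scene','top'):
    im=snap(n,n+'0.png');c=r.get_calibration(n);print(c)
print(r.state())
E
```

```text
{'mtx': array([[485.597,   0.   , 325.133],
       [  0.   , 485.597, 196.022],
       [  0.   ,   0.   ,   1.   ]]), 'k1': 0.04275198460711948, 'cam_to_world': array([[ 0.774, -0.475,  0.418,  1.214],
       [ 0.633,  0.579, -0.514, -0.82 ],
       [ 0.001,  0.663,  0.749,  1.267],
       [ 0.   ,  0.   ,  0.   ,  1.   ]])}
{'mtx': array([[418.229,   0.   , 319.466],
       [  0.   , 418.229, 203.105],
       [  0.   ,   0.   ,   1.   ]]), 'k1': -0.03104042369341195, 'cam_to_world': array([[-0.008,  0.991, -0.136,  0.387],
       [-1.   , -0.009, -0.008, -0.002],
       [-0.01 ,  0.136,  0.991,  1.375],
       [ 0.   ,  0.   ,  0.   ,  1.   ]])}
{'time_s': 0.1, 'qpos': array([-1.239,  0.69 , -0.195,  1.566,  0.157,  0.903, -0.215]), 'qvel': array([ 0.   , -0.001, -0.001, -0.004, -0.   ,  0.   , -0.001]), 'tau': array([ -0.003, -52.851,  -1.271, -15.384,  -0.053,   0.002,   0.   ]), 'tool_pos': array([0.183, 0.597, 0.228]), 'orientation': array([-0.466, -3.107,  0.003]), 'ft_force': array([-0.406, -1.202, -0.347]), 'torque': array([-0.017, -0.044,  0.004]), 'gripper_force': 0.0, 'grip_width': 1.0037313336552467}
```

View pics/scene0.png

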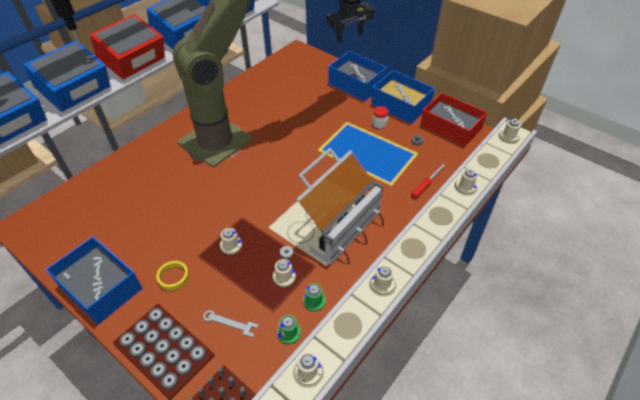

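View pics/top0.png

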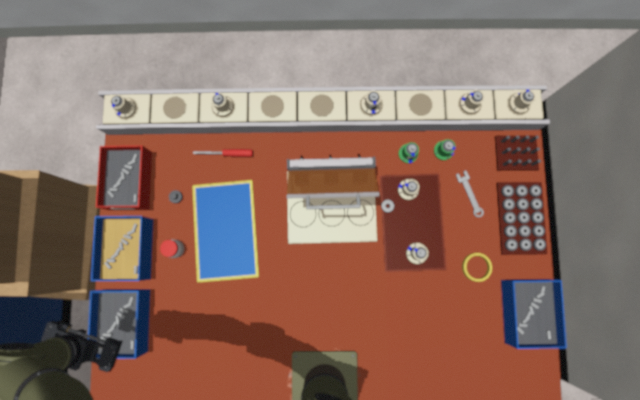

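Two housings stand on the board: top (409,188) and (418,253), cream, inside the brown sheet. The green ones at (409,152) and (445,149) and the cream ones on the conveyor (row ~100) are look-alikes off the board. Here is an enlarged crop to confirm.

Run:
```python
from h import *
np.set_printoptions(precision=3,suppress=True)
im=cv2.imread('pics/top0.png')
cv2.imwrite('pics/c1.png',cv2.resize(im[140:280,275:460],None,fx=4.2,fy=4.2,interpolation=cv2.INTER_CUBIC))
hsv=cv2.cvtColor(im,cv2.COLOR_BGR2HSV)
for nm,lo,hi in(('blue',(105,120,60),(128,255,255)),('cream',(10,15,150),(40,110,255)),('mat',(95,120,90),(115,255,255)),('yel',(22,120,120),(35,255,255)),('brown',(0,80,30),(12,255,100))):
    m=cv2.inRange(hsv,lo,hi);m[:130]=0;n,l,s,c=cv2.connectedComponentsWithStats(m)
    for i in range(1,n):
        if s[i,4]>(4 if nm=='blue' else 60): print(nm,s[i],c[i],pt('top',*c[i],0.0))
```

```text
blue [411 153   4   4  14] [412.5   154.286] [ 0.739 -0.305  0.   ]
blue [409 159   3   4  11] [409.909 160.364] [ 0.718 -0.296  0.   ]
blue [ 197  185   57   93 4691] [224.741 230.796] [0.487 0.323 0.   ]
blue [399 185   3   2   5] [399.8 185.6] [ 0.632 -0.259  0.   ]
blue [ 91 216  15  65 502] [ 96.285 248.753] [0.43  0.751 0.   ]
blue [138 217  14  63 643] [145.09  248.733] [0.429 0.587 0.   ]
blue [408 247   4   3   8] [409.25  248.125] [ 0.424 -0.283  0.   ]
blue [ 502  279   65   71 1551] [531.589 313.673] [ 0.21 -0.67  0.  ]
blue [  88  290   61   68 1275] [124.827 318.782] [0.204 0.643 0.   ]
blue [ 97 354   3   4  10] [ 97.9 355.8] [0.087 0.726 0.   ]
cream [   0  130  104   56 2833] [ 48.957 154.044] [0.755 0.94  0.   ]
cream [398 179  22  21 202] [408.856 189.955] [ 0.617 -0.289  0.   ]
cream [194 182  63  99 470] [223.998 232.653] [0.48  0.325 0.   ]
cream [310 197  46   9 209] [331.483 199.818] [ 0.586 -0.03   0.   ]
cream [ 287  196   91   49 3457] [330.634 223.424] [ 0.508 -0.027  0.   ]
cream [103 219  37  60 562] [124.646 247.543] [0.434 0.656 0.   ]
cream [406 243  
[... 565 characters left out ...]
1 0.615 0.   ]
yel [463 253  29  28 241] [477.141 266.622] [ 0.362 -0.502  0.   ]
brown [541 130  14 148 246] [547.833 204.122] [ 0.565 -0.751  0.   ]
brown [ 495  136   43   34 1102] [515.432 153.472] [ 0.739 -0.655  0.   ]
brown [ 98 148  41  57 353] [105.011 172.382] [0.688 0.738 0.   ]
brown [136 148  19  61 691] [146.838 179.507] [0.662 0.592 0.   ]
brown [425 177  13  30 140] [431.721 189.279] [ 0.619 -0.365  0.   ]
brown [497 183  49  71 596] [509.698 220.45 ] [ 0.512 -0.619  0.   ]
brown [152 220   4  57 124] [153.403 248.355] [0.43  0.559 0.   ]
brown [ 149  290  168   78 3809] [225.431 333.041] [0.159 0.314 0.   ]
brown [357 367  10  27 131] [359.786 377.489] [ 0.02  -0.113  0.   ]
```

View pics/c1.png

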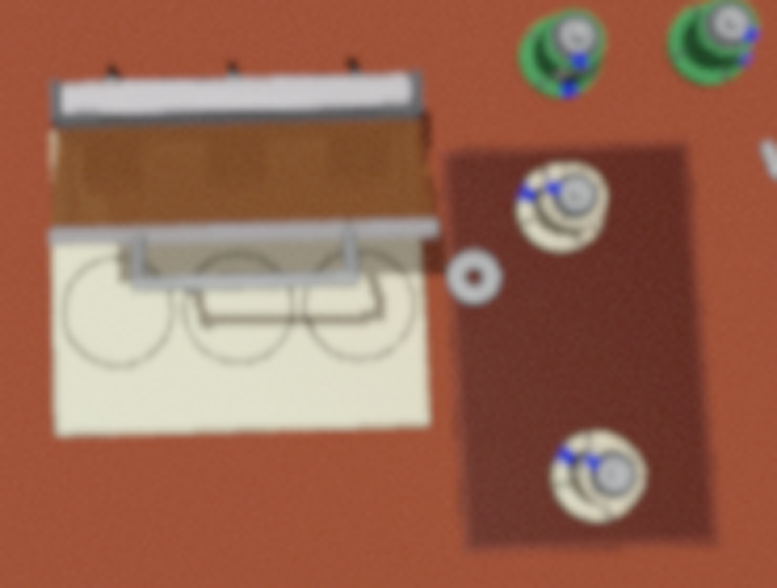

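Crop: station rings at crop (117,312), (239,308), (360,305). The two cream housings have flanges at (563,207) and (599,477), with blue marks pointing left and slightly up. The greens at the top are look-alikes. The bar runs at about (245,283).

Run:
```python
from h import *
from scipy.spatial.transform import Rotation as R
np.set_printoptions(precision=4,suppress=True)
f=lambda x,y,z:pt('top',275-.5+(x+.5)/4.2,140-.5+(y+.5)/4.2,z)
rg=[f(117,312,.001),f(239,308,.001),f(360,305,.001)]
print('rings',*rg)
yv=rg[0]-rg[2];ps=np.arctan2(-yv[0],yv[1]);print('pitch',np.linalg.norm(yv)/2,'yaw',np.degrees(ps))
print('sheet front corners',f(57,436,0),f(429,426,0))
ex=np.array([np.cos(ps),np.sin(ps),0]);h=rg[1]+.125*ex;h[2]=.13
o,d=ray('top',275-.5+245.5/4.2,140-.5+283.5/4.2)
th=np.linspace(-.15,1.85,2001);best=[]
for t in th:
    b=h-.175*np.cos(t)*ex+[0,0,.175*np.sin(t)]
    q=o+d*(b[2]-o[2])/d[2];best.append(abs((q-b)@ex))
t=th[np.argmin(best)];print('hinge',h,'theta',t,'bar',h-.175*np.cos(t)*ex+[0,0,.175*np.sin(t)],min(best))
for nm,fl,sh,mf,mt in(('A',(563,207),(576,194),(526,193),(553,188)),('B',(599,477),(615,473),(566,455),(593,462))):
    F=f(*fl,.012);S=f(*sh,.08);M=f(*mf,.012);T=f(*mt,.062);c=(F+S)/2
    print(nm,F,S,'ang',np.degrees(np.arctan2((M-c)[1],(M-c)[0])),np.degrees(np.arctan2((T-S)[1],(T-S)[0])))
print('bearing',f(474,277,.012),R.from_rotvec(r.state()['orientation']).as_matrix())
```

```text
rings [0.5402 0.0661 0.001 ] [ 0.5425 -0.03    0.001 ] [ 0.544  -0.1252  0.001 ]
pitch 0.09564692470937051 yaw 1.1226315981691974
sheet front corners [0.4434 0.1133 0.    ] [ 0.4486 -0.1771  0.    ]
hinge [ 0.6675 -0.0275  0.13  ] theta 0.6829999999999999 bar [ 0.5317 -0.0302  0.2404] 1.184845213675764e-06
A [ 0.6187 -0.2855  0.012 ] [ 0.6169 -0.2815  0.08  ] ang 65.18703305026708 59.22584802782216
B [ 0.4076 -0.3055  0.012 ] [ 0.4093 -0.3022  0.08  ] ang 54.995690811031444 54.08167406014351
bearing [ 0.5639 -0.2138  0.012 ] [[-0.956   0.2933 -0.0004]
 [ 0.2933  0.956  -0.0016]
 [-0.0001 -0.0016 -1.    ]]
```

Call:
drive_tool --rows '[[0,[0.01,-0.03,0.02],[0,0,0]],[0,[0.02,-0.035,0.02],[0,0,-4]],[0,[0.02,-0.035,0.02],[0,0,-5]],[0,[0.02,-0.035,0.012],[0,0,-5]],[0,[0.025,-0.04,0],[0,0,-5]]]'

```text
time_s: 0.6
tool_pos: [0.2788, 0.4226, 0.3021]
orientation: [0.975, 2.986, 0.006]
ft_force: [1.3, 0.7, -0.6]
grip_width: 0.999
gripper_force: 0.0
```

Call:
drive_tool --rows '[[0,[0.025,-0.04,0],[0,0,-5]],[0,[0.025,-0.04,0],[0,0,-5]],[0,[0.025,-0.04,0],[0,0,-5]],[0,[0.025,-0.04,0],[0,0,-5]],[0,[0.025,-0.04,0],[0,0,-5]]]'

```text
time_s: 1.1
tool_pos: [0.4039, 0.2207, 0.3006]
orientation: [-1.6, -2.703, 0.0]
ft_force: [1.3, 0.6, 0.1]
grip_width: 0.997
gripper_force: 0.0
```

Call:
drive_tool --rows '[[0,[0.025,-0.04,0],[0,0,-5]],[0,[0.025,-0.04,0],[0,0,-5]],[0,[0.025,-0.04,0],[0,0,-5]],[0,[0.025,-0.04,0],[0,0,-5]],[0,[0.02,-0.04,0],[0,0,-5]]]'

```text
time_s: 1.6
tool_pos: [0.5243, 0.0208, 0.3005]
orientation: [2.148, 2.293, 0.0]
ft_force: [-0.0, -0.1, -0.0]
grip_width: 0.999
gripper_force: 0.0
```

```bash
cat > st.py <<'E'
from h import *
from scipy.spatial.transform import Rotation as R
np.set_printoptions(precision=4,suppress=True)
s=r.state();m=R.from_rotvec(s['orientation']).as_matrix()
print(s['time_s'],s['tool_pos'],'yaw',np.degrees(np.arctan2(m[1,1],m[0,1])),'zax',m[:,2],s['qpos'],'F',s['ft_force'],'w',s['grip_width']*88,s['gripper_force'])
E
python3 st.py
```

```text
1.6 [0.5243 0.0208 0.3005] yaw 3.7353629562125037 zax [ 0.0002  0.0001 -1.    ] [-0.2295  0.469   0.1589  1.7813 -0.0917  0.8982  0.0349] F [-0.0029 -0.0631 -0.0171] w 87.91767728576974 0.0
```

Call:
drive_tool --rows '[[0,[0.008,-0.03,0],[0,0,-2.6]],[0,[0,-0.021,-0.01],[0,0,0]],[0,[0,0,-0.025],[0,0,0]],[0,[0,0,-0.02],[0,0,0]],[0,[0,0,-0.01],[0,0,0]]]'

```text
time_s: 2.1
tool_pos: [0.5301, -0.0285, 0.2339]
orientation: [-2.194, -2.245, 0.003]
ft_force: [-0.0, -1.1, -0.0]
grip_width: 1.001
gripper_force: 0.0
```

Call:
drive_tool --rows '[[1,[0,0,0],[0,0,0]],[1,[0,0,0],[0,0,0]],[1,[0,0,0],[0,0,0]],[1,[0,0,0],[0,0,0]],[1,[0,0,0],[0,0,0]]]' --force 12

```text
time_s: 2.6
tool_pos: [0.5317, -0.0284, 0.2362]
orientation: [2.195, 2.247, 0.001]
ft_force: [0.2, 0.3, -0.4]
grip_width: 0.566
gripper_force: 0.0
```

```bash
python3 st.py
python3 - <<'E'
from h import *
im=snap('scene');cv2.imwrite('pics/s1.png',cv2.resize(im[110:280,240:440],None,fx=3.5,fy=3.5,interpolation=2)[:,:,::-1])
E
```

```text
2.6 [ 0.5317 -0.0284  0.2362] yaw 1.343490316752812 zax [ 0.0013  0.     -1.    ] [-0.1276  0.5598  0.1516  1.8481 -0.1191  0.7412  0.1126] F [ 0.2454  0.3489 -0.3558] w 49.79434462769437 0.0
```

View pics/s1.png

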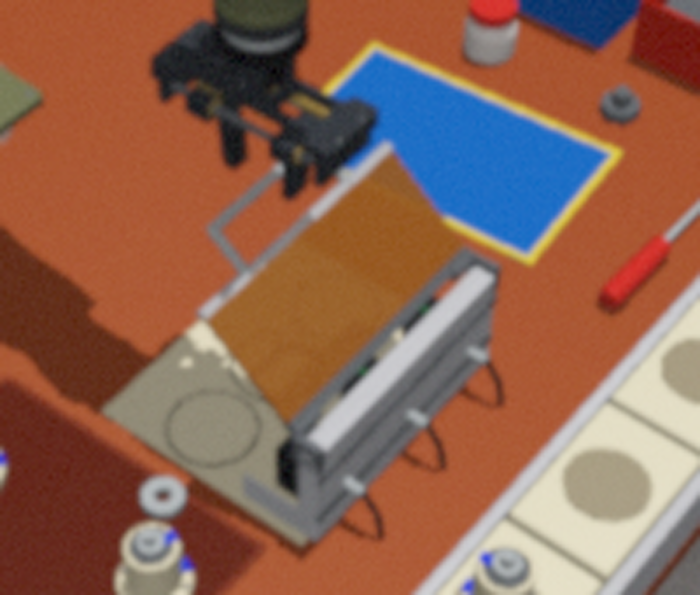

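The fingers straddle the bar line at crop ~(265,170), one on either side, so I keep closing.

Call:
drive_tool --rows '[[1,[0,0,0],[0,0,0]],[1,[0,0,0],[0,0,0]],[1,[0,0,0],[0,0,0]],[1,[0,0,0],[0,0,0]],[1,[0,0,0],[0,0,0]]]' --force 15

```text
time_s: 3.15
tool_pos: [0.5315, -0.0285, 0.2356]
orientation: [2.195, 2.247, 0.0]
ft_force: [0.2, 0.7, 0.1]
grip_width: 0.071
gripper_force: 0.6
```

```bash
python3 st.py
```

```text
3.15 [ 0.5315 -0.0285  0.2356] yaw 1.3397221857361525 zax [ 0.0003 -0.     -1.    ] [-0.1274  0.5608  0.1514  1.8485 -0.1191  0.7408  0.1126] F [0.192  0.6676 0.1197] w 6.221258121354774 0.6168387271463871
```

Call:
drive_tool --rows '[[1,[0,0,0],[0,0,0]],[1,[0,0,0],[0,0,0]]]'

```text
time_s: 3.35
tool_pos: [0.5319, -0.0285, 0.2359]
orientation: [2.195, 2.247, 0.001]
ft_force: [0.8, -0.6, 0.7]
grip_width: 0.007
gripper_force: 0.6
```

```bash
python3 st.py
python3 - <<'E'
from h import *
im=snap('scene');a=cv2.resize(im[140:240,270:380],None,fx=3.6,fy=4,interpolation=2)
im=snap('top');b=cv2.resize(im[170:270,275:385],None,fx=3.6,fy=4,interpolation=2)
cv2.imwrite('pics/s2.png',np.hstack([a,b])[:,:,::-1])
E
```

```text
3.35 [ 0.5319 -0.0285  0.2359] yaw 1.3391710025846413 zax [ 0.0012  0.     -1.    ] [-0.1274  0.5605  0.1515  1.848  -0.1192  0.7406  0.1126] F [ 0.7762 -0.6238  0.6782] w 0.5998219730179735 0.6009904621168971
```

View pics/s2.png

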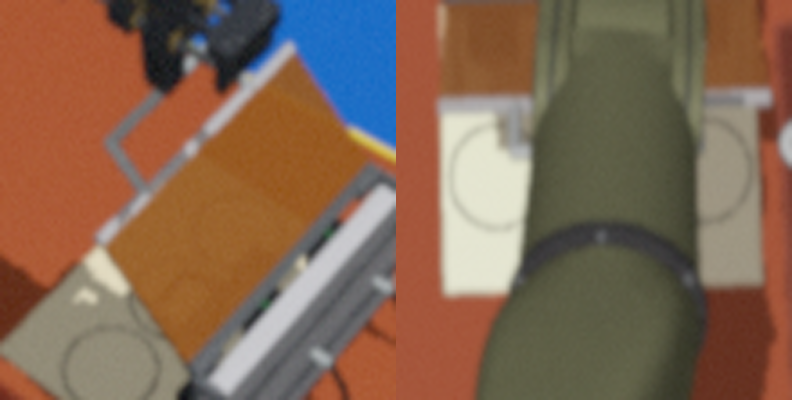

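Fingers have shut without the bar (it lies lower or to one side). I refine theta from the bar corner in the scene view, s1 crop (212,232).

Run:
```python
from h import *
np.set_printoptions(precision=4,suppress=True)
ps=np.radians(1.1);ex=np.array([np.cos(ps),np.sin(ps),0]);ey=np.array([-ex[1],ex[0],0]);h=np.array([.6675,-.0275,.13])
print('seen scene',240+212/3.5,110+232/3.5, 'top ends', 275+140/4.2,140+283/4.2,275+350/4.2,140+279/4.2)
for t in(.3,.4,.5,.6,.68,.75):
    b=h-.175*np.cos(t)*ex+[0,0,.175*np.sin(t)]
    print(t,b,proj('scene',b-.07*ey),'top',proj('top',b+.07*ey),proj('top',b-.07*ey), 'panel corner',proj('scene',h-.13*np.cos(t)*ex+[0,0,.13*np.sin(t)]-.13*ey))
```

```text
seen scene 300.57142857142856 176.28571428571428 top ends 308.3333333333333 207.38095238095238 358.3333333333333 206.42857142857144
0.3 [ 0.5003 -0.0307  0.1817] [292.936  184.2038] top [308.7256 221.1578] [357.6021 219.7721] panel corner [290.9643 205.4548]
0.4 [ 0.5063 -0.0306  0.1981] [294.1825 181.398 ] top [308.4709 218.5027] [357.9874 217.0976] panel corner [291.8985 203.482 ]
0.5 [ 0.514  -0.0304  0.2139] [295.875  178.9343] top [308.2046 215.2294] [358.3396 213.8052] panel corner [293.1662 201.7835]
0.6 [ 0.5231 -0.0303  0.2288] [298.0105 176.8478] top [307.9296 211.356 ] [358.653  209.9133] panel corner [294.7625 200.3827]
0.68 [ 0.5314 -0.0301  0.24  ] [300.0324 175.4728] top [307.7056 207.8447] [358.872  206.3878] panel corner [296.2706 199.4909]
0.75 [ 0.5395 -0.03    0.2493] [302.0247 174.4977] top [307.5082 204.4884] [359.0381 203.0196] panel corner [297.7535 198.8859]
```

Run:
```python
from h import *
for P in((.532,-.0285,.222),(.532-.035,-.0285,.222),(.532+.035,-.0285,.222),(.5314,-.03,.24),(.532,-.0285,.29)): print(P,proj('scene',np.array(P)))
im=snap('scene');cv2.imwrite('pics/s3.png',cv2.resize(im[130:195,285:360],None,fx=10,fy=9,interpolation=2)[:,:,::-1])
```

```text
(0.532, -0.0285, 0.222) [315.59908446 166.33169794]
(0.497, -0.0285, 0.222) [306.85409055 161.20482575]
(0.5670000000000001, -0.0285, 0.222) [324.51757373 171.55936048]
(0.5314, -0.03, 0.24) [315.0458571  162.27465385]
(0.532, -0.0285, 0.29) [315.28906717 149.89169729]
```

View pics/s3.png

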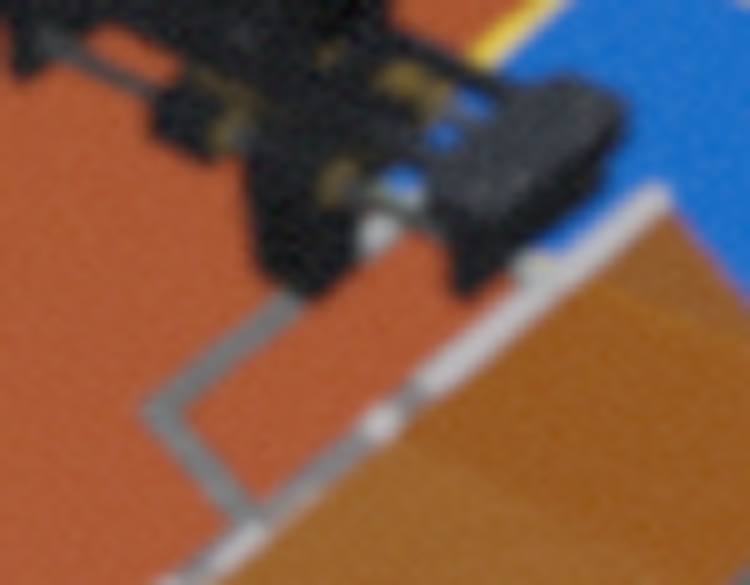

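The shut fingertips appear at px (315,162), about 15 mm above the expected tip, so they sit on top of the bar. I open, go 18 mm lower and close again.

Call:
drive_tool --rows '[[0.4,[0,0,0],[0,0,0]],[0.4,[0,0,0],[0,0,0]],[0.4,[0,0,0],[0,0,0]],[0.4,[0,0,0],[0,0,0]],[0.4,[0,0,0],[0,0,0]]]'

```text
time_s: 4.0
tool_pos: [0.5313, -0.0285, 0.2356]
orientation: [-2.195, -2.247, 0.0]
ft_force: [0.3, 0.9, -0.0]
grip_width: 0.439
gripper_force: 0.0
```

Call:
drive_tool --rows '[[0.4,[0,0,-0.006],[0,0,0]],[0.4,[0,0,-0.006],[0,0,0]],[0.4,[0,0,-0.006],[0,0,0]],[0.4,[0,0,0],[0,0,0]],[1,[0,0,0],[0,0,0]]]'

```text
time_s: 4.5
tool_pos: [0.5312, -0.0285, 0.2173]
orientation: [-2.195, -2.247, 0.001]
ft_force: [-1.0, -0.2, 0.3]
grip_width: 0.533
gripper_force: 0.0
```

Call:
drive_tool --rows '[[1,[0,0,0],[0,0,0]],[1,[0,0,0],[0,0,0]],[1,[0,0,0],[0,0,0]],[1,[0,0,0],[0,0,0]],[1,[0,0,0],[0,0,0]]]'

```text
time_s: 5.0
tool_pos: [0.5319, -0.0285, 0.2178]
orientation: [2.195, 2.247, 0.001]
ft_force: [-0.4, 0.1, -0.0]
grip_width: 0.1
gripper_force: 15.0
```

Call:
drive_tool --rows '[[1,[0,0,0],[0,0,0]],[1,[0,0,0],[0,0,0]],[1,[0,0,0],[0,0,0]]]'

```text
time_s: 5.3
tool_pos: [0.5318, -0.0285, 0.2178]
orientation: [2.195, 2.247, 0.001]
ft_force: [2.1, -0.9, -0.8]
grip_width: 0.105
gripper_force: 15.0
```

```bash
python3 st.py
```

```text
5.3 [ 0.5318 -0.0285  0.2178] yaw 1.3398335362399356 zax [ 0.0011 -0.     -1.    ] [-0.1226  0.5857  0.1446  1.8686 -0.1247  0.6948  0.1175] F [ 2.0728 -0.9494 -0.8325] w 9.207525070816446 14.99910905957222
```

Gripped. Now I swing it up along the arc.

Call:
drive_tool --rows '[[1,[0.007,0,0.008],[0,0,0]],[1,[0.0072,0,0.0075],[0,0,0]],[1,[0.008,0,0.007],[0,0,0]],[1,[0.008,0,0.0067],[0,0,0]],[1,[0.0087,0,0.006],[0,0,0]]]' --force 20

```text
time_s: 5.8
tool_pos: [0.5674, -0.0279, 0.252]
orientation: [-2.191, -2.243, 0.007]
ft_force: [-3.7, 1.4, -0.6]
grip_width: 0.102
gripper_force: 20.0
```

Call:
drive_tool --rows '[[1,[0.0087,0.0003,0.0057],[0,0,0]],[1,[0.0093,0.0003,0.005],[0,0,0]],[1,[0.0094,0.0003,0.0046],[0,0,0]],[1,[0.0098,0.0003,0.004],[0,0,0]],[1,[0.01,0.0003,0.0032],[0,0,0]]]'

```text
time_s: 6.3
tool_pos: [0.6149, -0.0272, 0.2757]
orientation: [-2.193, -2.244, 0.006]
ft_force: [-4.1, 0.1, 4.7]
grip_width: 0.102
gripper_force: 20.0
```

```bash
python3 st.py
```

```text
6.3 [ 0.6149 -0.0272  0.2757] yaw 1.3160653234284339 zax [-0.006   0.0001 -1.    ] [-0.1226  0.6309  0.1656  1.5425 -0.117   0.984   0.1001] F [-4.1061  0.1431  4.7382] w 8.94839583813282 19.99495357275009
```

Call:
drive_tool --rows '[[1,[0.0102,0.0003,0.0027],[0,0,0]],[1,[0.0103,0.0003,0.0021],[0,0,0]],[1,[0.0104,0.0002,0.0015],[0,0,0]],[1,[0.0104,0.0002,0.0008],[0,0,0]],[1,[0.0104,0.0002,0],[0,0,0]]]'

```text
time_s: 6.8
tool_pos: [0.6681, -0.0262, 0.2826]
orientation: [-2.194, -2.245, 0.004]
ft_force: [-2.3, -0.5, 3.2]
grip_width: 0.104
gripper_force: 20.0
```

Call:
drive_tool --rows '[[1,[0.0105,0.0002,-0.0008],[0,0,0]],[1,[0.007,0,-0.001],[0,0,0]],[1,[0,0,0],[0,0,0]]]'

```text
time_s: 7.1
tool_pos: [0.6874, -0.0259, 0.281]
orientation: [2.195, 2.246, 0.001]
ft_force: [2.6, -0.3, 2.2]
grip_width: 0.103
gripper_force: 20.0
```

```bash
python3 st.py;  python3 - <<'E'
from h import *
snap('scene','s4.png')
E
```

```text
7.1 [ 0.6874 -0.0259  0.281 ] yaw 1.3313997522770884 zax [ 0.0011 -0.0004 -1.    ] [-0.1104  0.7359  0.1684  1.2964 -0.125   1.1183  0.0929] F [ 2.629  -0.3488  2.1513] w 9.082498395598671 19.994177520275116
```

View pics/s4.png

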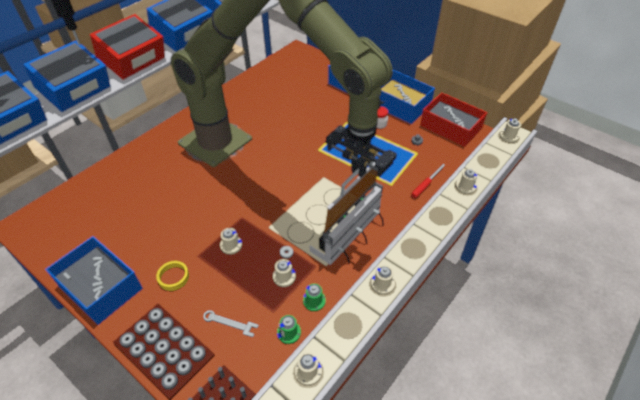

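Shade is up (~1.68, peak passed). Release, rise and go over to housing A.

Call:
drive_tool --rows '[[0.3,[0,0,0],[0,0,0]],[0.3,[0,0,0],[0,0,0]],[0.3,[0,0,0],[0,0,0]],[0.3,[0,0,0.005],[0,0,0]],[0.3,[0,0,0.015],[0,0,0]]]'

```text
time_s: 7.65
tool_pos: [0.6855, -0.0254, 0.2995]
orientation: [-2.193, -2.245, 0.004]
ft_force: [0.5, 0.2, -0.4]
grip_width: 0.533
gripper_force: 0.0
```

Call:
drive_tool --rows '[[0,[0,0,0.03],[0,0,0]],[0,[0,0,0.03],[0,0,0]],[0,[-0.005,-0.04,0],[0,0,0]],[0,[-0.005,-0.04,0],[0,0,0]],[0,[-0.01,-0.04,0],[0,0,0]]]'

```text
time_s: 8.15
tool_pos: [0.6667, -0.1465, 0.3611]
orientation: [2.193, 2.248, 0.001]
ft_force: [0.4, -0.9, -0.3]
grip_width: 0.983
gripper_force: 0.0
```

Call:
drive_tool --rows '[[0,[-0.015,-0.045,0],[0,0,0]],[0,[-0.015,-0.045,-0.03],[0,0,0]],[0,[-0.019,-0.048,-0.04],[0,0,0]],[0,[0,0,-0.045],[0,0,0]],[0,[0,0,-0.045],[0,0,0]]]'

```text
time_s: 8.65
tool_pos: [0.6232, -0.2699, 0.2131]
orientation: [2.198, 2.241, 0.0]
ft_force: [1.8, 0.5, -0.3]
grip_width: 0.998
gripper_force: 0.0
```

Call:
drive_tool --rows '[[0,[0,0,-0.04],[0,0,0]],[0,[0,0,0],[0,0,0]]]'

```text
time_s: 8.85
tool_pos: [0.6198, -0.2654, 0.1678]
orientation: [-2.187, -2.239, 0.007]
ft_force: [0.2, 0.8, -0.9]
grip_width: 0.999
gripper_force: 0.0
```

```bash
python3 st.py;  python3 - <<'E'
from h import *
im=snap('scene');cv2.imwrite('pics/s5.png',cv2.resize(im[160:310,230:430],None,fx=4,fy=4,interpolation=2)[:,:,::-1])
p=r.state()['tool_pos']
for dz in(0,-.014,.02,.04):
  for dx in(-.053,0,.053): print(dz,dx,proj('scene',p+[dx,0,dz]))
E
```

```text
8.85 [ 0.6198 -0.2654  0.1678] yaw 1.3471575236649842 zax [-0.011   0.0049 -0.9999] [ 0.2684  0.8333  0.1358  1.4558 -0.132   0.8736  0.4697] F [ 0.2069  0.7741 -0.9287] w 87.9196975896627 0.0
0 -0.053 [271.82706505 230.97931384]
0 0 [285.7002828  240.58274547]
0 0.053 [300.0304514  250.51026654]
-0.014 -0.053 [272.22175337 233.96995079]
-0.014 0 [285.99464206 243.5487826 ]
-0.014 0.053 [300.21800822 253.4489068 ]
0.02 -0.053 [271.25239663 226.62750785]
0.02 0 [285.27158519 236.26561502]
0.02 0.053 [299.75722451 246.23185021]
0.04 -0.053 [270.66458544 222.17933344]
0.04 0 [284.83294975 231.8515126 ]
0.04 0.053 [299.4775734  241.85590796]
```

View pics/s5.png

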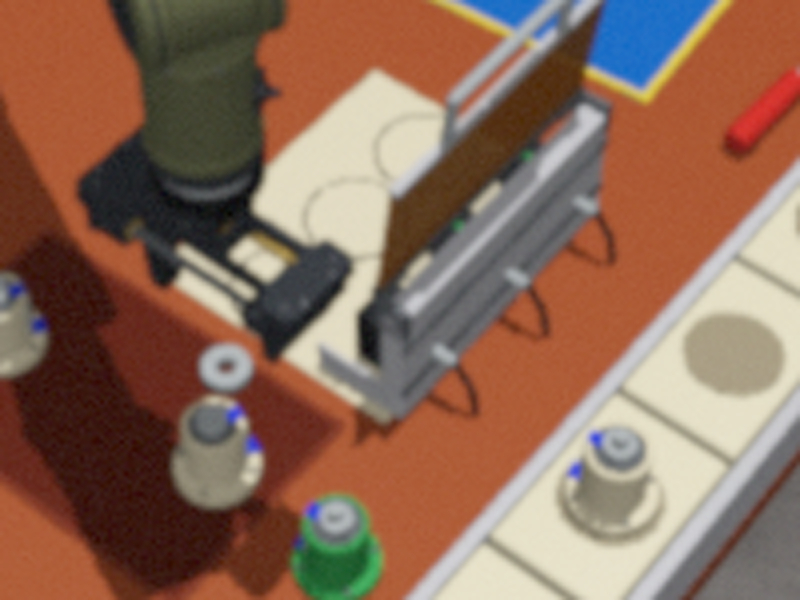

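Fingertips show at crop (165,280) and (275,352), ~20 mm above where the nominal TCP puts them, which agrees with the bar test. I allow +19 mm in z. Housing A is at crop (212,450), with label marks on its right side.

Call:
drive_tool --rows '[[0,[-0.002,-0.018,0],[0,0,0]],[0,[0,0,0],[0,0,0]]]'

```text
time_s: 9.1
tool_pos: [0.6223, -0.291, 0.1766]
orientation: [2.195, 2.238, -0.002]
ft_force: [-0.6, -1.1, -0.6]
grip_width: 1.002
gripper_force: 0.0
```

```bash
python3 st.py
```

```text
9.1 [ 0.6223 -0.291   0.1766] yaw 1.1099776832676176 zax [ 0.0045 -0.0061 -1.    ] [ 0.299   0.8322  0.1395  1.4256 -0.128   0.8862  0.4932] F [-0.6214 -1.1375 -0.5796] w 88.18693645797917 0.0
```

Call:
drive_tool --rows '[[0,[0,0,0],[0,0,0]],[0,[0,0,0],[0,0,0]]]'

```text
time_s: 9.3
tool_pos: [0.6225, -0.2857, 0.1748]
orientation: [2.194, 2.245, 0.002]
ft_force: [-0.5, 0.4, -0.1]
grip_width: 0.999
gripper_force: 0.0
```

```bash
python3 st.py
```

```text
9.3 [ 0.6225 -0.2857  0.1748] yaw 1.3252573375551349 zax [ 0.0025 -0.0006 -1.    ] [ 0.296   0.833   0.1351  1.4293 -0.1296  0.8854  0.4923] F [-0.5306  0.3737 -0.139 ] w 87.95273436280792 0.0
```

Call:
drive_tool --rows '[[0,[-0.004,0.002,-0.03],[0,0,0]],[0,[0,0,-0.035],[0,0,0]],[0,[0,0,-0.035],[0,0,0]],[0,[0,0,-0.025],[0,0,0]],[0,[0,0,-0.012],[0,0,0]]]'

```text
time_s: 9.8
tool_pos: [0.6168, -0.2821, 0.0342]
orientation: [-2.192, -2.246, 0.001]
ft_force: [-0.2, -0.4, -0.7]
grip_width: 0.998
gripper_force: 0.0
```

Call:
drive_tool --rows '[[0,[0,0,-0.003],[0,0,0]],[0,[0,0,0],[0,0,0]]]'

```text
time_s: 10.0
tool_pos: [0.6185, -0.2836, 0.0341]
orientation: [2.194, 2.247, 0.001]
ft_force: [0.0, -1.1, 0.4]
grip_width: 1.0
gripper_force: 0.0
```

```bash
python3 st.py
python3 - <<'E'
from h import *
im=snap('scene');a=cv2.resize(im[200:300,230:330],None,fx=4,fy=4,interpolation=2)
im=snap('top');b=cv2.resize(im[140:240,360:460],None,fx=4,fy=4,interpolation=2)
cv2.imwrite('pics/s6.png',np.hstack([a,b])[:,:,::-1])
E
```

```text
10.0 [ 0.6185 -0.2836  0.0341] yaw 1.3492275237410352 zax [ 0.0013 -0.0005 -1.    ] [ 0.3106  1.0094  0.1022  1.5112 -0.1477  0.6271  0.5084] F [ 0.0465 -1.0604  0.3913] w 88.01506210587831 0.0
```

View pics/s6.png

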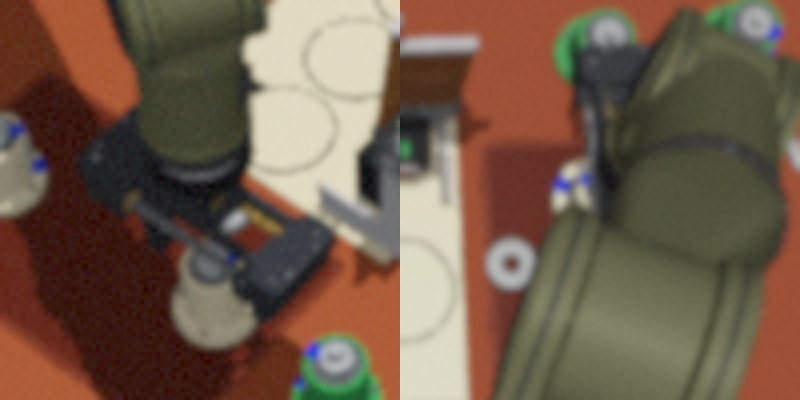

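Run:
```python
from h import *
for dx in(-.053,0,.053):
  for z in(.02,.039,.08,.12):
    u=proj('scene',np.array([.6185+dx,-.2836,z]));print(dx,z,(u-[230,200])*4)
```

```text
-0.053 0.02 [164.26240493 256.40817579]
-0.053 0.039 [162.2168408 242.3367635]
-0.053 0.08 [157.66208578 211.03335162]
-0.053 0.12 [153.02287648 179.1901591 ]
0 0.02 [215.68602621 294.08451732]
0 0.039 [214.1139305  280.16075366]
0 0.08 [210.61203706 249.17310442]
0 0.12 [207.0432474  217.63318644]
0.053 0.02 [268.68910488 332.95942905]
0.053 0.039 [267.61923189 319.19754201]
0.053 0.08 [265.23505873 288.55703452]
0.053 0.12 [262.80392774 257.35189834]
```

Run:
```python
from h import *
np.set_printoptions(precision=4,suppress=True)
def tri(a,b):
    o1,d1=ray('scene',*a);o2,d2=ray('top',*b)
    t=np.linalg.lstsq(np.c_[d1,-d2],o2-o1,rcond=None)[0];p,q=o1+d1*t[0],o2+d2*t[1];return (p+q)/2,np.linalg.norm(p-q)
f=lambda x,y,k=4.2:(275-.5+(x+.5)/k,140-.5+(y+.5)/k)
print('shaftA',tri((230+213/4,160+420/4),f(576,194)))
print('markA',tri((230+252/4,160+445/4),f(526,193)),'topmark',tri((230+235/4,160+412/4),f(553,188)))
print('flange A scene z0.006', pt('scene',230+218/4,160+465/4,.006), 'shaft z.08',pt('scene',230+213/4,160+420/4,.08))
for u in((280,73),): pass
print('ring3/2 scene', pt('scene',230+352/4,160+217/4,.001))
```

```text
shaftA (array([ 0.6195, -0.2839,  0.0672]), np.float64(0.0008409844530192624))
markA (array([ 0.6303, -0.2568,  0.0117]), np.float64(0.00022147096867544574)) topmark (array([ 0.6252, -0.2672,  0.0635]), np.float64(0.0016344221271394276))
flange A scene z0.006 [ 0.6197 -0.2836  0.006 ] shaft z.08 [ 0.6262 -0.2894  0.08  ]
ring3/2 scene [ 0.5404 -0.0305  0.001 ]
```

Both views agree: A is at (0.6195,-0.2838), label ~68°, and the jaws straddle it. I go lower and grip.

Call:
drive_tool --rows '[[0,[0.001,0,-0.006],[0,0,0]],[0,[0,0,-0.006],[0,0,0]],[0,[0,0,0],[0,0,0]],[1,[0,0,0],[0,0,0]],[1,[0,0,0],[0,0,0]]]' --force 25

```text
time_s: 10.6
tool_pos: [0.6188, -0.2835, 0.0214]
orientation: [2.195, 2.247, 0.0]
ft_force: [0.1, -0.9, 0.6]
grip_width: 0.842
gripper_force: 0.0
```

Call:
drive_tool --rows '[[1,[0,0,0],[0,0,0]],[1,[0,0,0],[0,0,0]],[1,[0,0,0],[0,0,0]],[1,[0,0,0],[0,0,0]],[1,[0,0,0],[0,0,0]]]' --force 25

```text
time_s: 11.1
tool_pos: [0.6188, -0.2834, 0.0214]
orientation: [2.195, 2.247, 0.0]
ft_force: [0.1, 0.0, -0.2]
grip_width: 0.527
gripper_force: 25.0
```

```bash
python3 st.py
```

```text
11.1 [ 0.6188 -0.2834  0.0214] yaw 1.3357799387717588 zax [ 0.0001 -0.     -1.    ] [ 0.3116  1.0284  0.0995  1.51   -0.1491  0.6105  0.5089] F [ 0.148   0.0167 -0.242 ] w 46.33580104641984 25.000015748664737
```

Call:
drive_tool --rows '[[1,[0,0,0.01],[0,0,0]],[1,[0,0,0.02],[0,0,0]],[1,[-0.005,0.01,0.015],[0,0,-4]],[1,[-0.009,0.018,0],[0,0,-8]],[1,[-0.009,0.02,0],[0,0,-8]]]' --force 30

```text
time_s: 11.6
tool_pos: [0.5957, -0.2357, 0.0674]
orientation: [2.557, 1.822, 0.002]
ft_force: [-0.3, 0.5, -3.4]
grip_width: 0.525
gripper_force: 30.0
```

Call:
drive_tool --rows '[[1,[-0.01,0.02,0],[0,0,-8]],[1,[-0.01,0.02,0],[0,0,-8]],[1,[-0.01,0.02,0],[0,0,-8]],[1,[-0.01,0.02,0],[0,0,-8]],[1,[-0.0075,0.02,0],[0,0,-8]]]'

```text
time_s: 12.1
tool_pos: [0.5476, -0.1343, 0.0667]
orientation: [-3.027, -0.84, -0.0]
ft_force: [0.0, 0.9, -3.7]
grip_width: 0.528
gripper_force: 30.0
```

Call:
drive_tool --rows '[[1,[-0.005,0.01,0],[0,0,-7]],[1,[0,0,0],[0,0,0]],[1,[0,0,0],[0,0,0]],[1,[0,0,0],[0,0,0]]]'

```text
time_s: 12.5
tool_pos: [0.5439, -0.1267, 0.0666]
orientation: [3.069, 0.663, 0.002]
ft_force: [0.5, -0.8, -1.6]
grip_width: 0.524
gripper_force: 30.0
```

```bash
python3 st.py
```

```text
12.5 [ 0.5439 -0.1267  0.0666] yaw -65.60909415774938 zax [ 0.0014 -0.001  -1.    ] [-0.0595  0.8856  0.3585  1.9065 -0.6489  0.465  -0.3765] F [ 0.4693 -0.7711 -1.5568] w 46.153049619935175 29.99992361292243
```

Call:
drive_tool --rows '[[1,[0,0.001,-0.015],[0,0,0]],[1,[0,0,-0.015],[0,0,0]],[1,[0,0,-0.01],[0,0,0]],[1,[0,0,-0.005],[0,0,0]],[1,[0,0,0],[0,0,0]]]'

```text
time_s: 13.0
tool_pos: [0.5434, -0.1253, 0.0215]
orientation: [3.071, 0.661, 0.001]
ft_force: [0.0, 0.8, -3.5]
grip_width: 0.525
gripper_force: 30.0
```

```bash
python3 st.py
```

```text
13.0 [ 0.5434 -0.1253  0.0215] yaw -65.69403233133202 zax [ 0.0005 -0.0002 -1.    ] [-0.0217  0.9546  0.2877  1.9139 -0.6898  0.3723 -0.3438] F [ 0.003   0.8411 -3.5085] w 46.17388076606053 29.99955654144287
```

Call:
drive_tool --rows '[[1,[0,0,-0.001],[0,0,0]],[0,[0,0,0],[0,0,0]],[0,[0,0,0],[0,0,0]],[0,[0,0,0],[0,0,0]],[0,[0,0,0],[0,0,0]]]'

```text
time_s: 13.5
tool_pos: [0.5434, -0.1244, 0.0203]
orientation: [3.071, 0.662, 0.0]
ft_force: [-0.1, -0.3, 0.0]
grip_width: 0.864
gripper_force: 0.0
```

Call:
drive_tool --rows '[[0,[0,0,0],[0,0,0]],[0,[0,0,0.02],[0,0,0]],[0,[0,0,0.04],[0,0,0]],[0,[0,0,0.04],[0,0,0]],[0,[-0.01,-0.01,0.02],[0,0,8]]]'

```text
time_s: 14.0
tool_pos: [0.5357, -0.1334, 0.1428]
orientation: [3.013, 0.883, 0.006]
ft_force: [0.3, 0.1, -0.3]
grip_width: 0.999
gripper_force: 0.0
```

Call:
drive_tool --rows '[[0,[-0.02,-0.025,0],[0,0,8]],[0,[-0.02,-0.028,0],[0,0,8]],[0,[-0.02,-0.028,0],[0,0,8]],[0,[-0.02,-0.028,0],[0,0,8]],[0,[-0.02,-0.028,0],[0,0,8]]]'

```text
time_s: 14.5
tool_pos: [0.4324, -0.2724, 0.1404]
orientation: [2.53, 1.862, 0.0]
ft_force: [-0.2, -0.1, 0.2]
grip_width: 1.002
gripper_force: 0.0
```

Call:
drive_tool --rows '[[0,[-0.02,-0.02,0],[0,0,8]],[0,[-0.005,-0.011,0],[0,0,8]],[0,[0,0,0],[0,0,3]],[0,[0,0,0],[0,0,0]],[0,[0,0,0],[0,0,0]]]'

```text
time_s: 15.0
tool_pos: [0.4084, -0.3022, 0.1403]
orientation: [-2.197, -2.246, -0.0]
ft_force: [0.8, 0.2, -0.0]
grip_width: 0.999
gripper_force: 0.0
```

```bash
python3 st.py
python3 - <<'E'
from h import *
im=snap('scene');a=cv2.resize(im[180:280,210:340],None,fx=6,fy=6,interpolation=2)[:,:,::-1]
cv2.imwrite('pics/s7.png',a)
im=snap('top','t7.png')
E
```

```text
15.0 [ 0.4084 -0.3022  0.1403] yaw 1.2755882418792244 zax [ 0.0002  0.0002 -1.    ] [ 0.5023  0.6807  0.0717  2.0076 -0.103   0.4565  0.6729] F [ 0.7929  0.1965 -0.0037] w 87.90093036080228 0.0
```

View pics/s7.png

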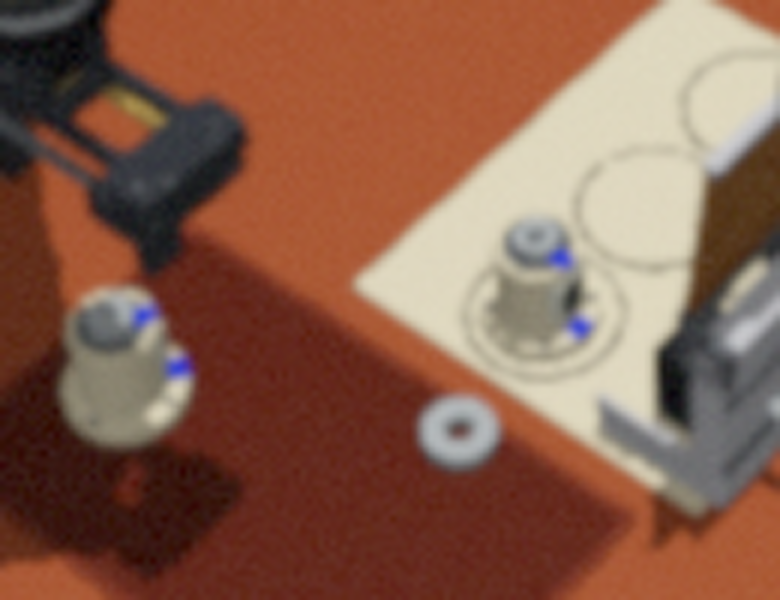

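A stands centred in ring 3 (flange (538,315), mark (578,327), top mark (560,260)). B is at (125,385), marks (178,368) and (147,314). I measure angles from the scene view.

Run:
```python
from h import *
np.set_printoptions(precision=4,suppress=True)
im=cv2.imread('pics/s7.png');m=cv2.inRange(cv2.cvtColor(im,cv2.COLOR_BGR2HSV),(112,140,80),(130,255,255))
n,l,s,c=cv2.connectedComponentsWithStats(m)
print([(s[i,4],c[i]) for i in range(1,n) if s[i,4]>60])
f=lambda x,y,z:pt('scene',210-.5+(x+.5)/6,180-.5+(y+.5)/6,z)
print('ring3',f(545,310,.001))
big=[c[i] for i in range(1,n) if s[i,4]>60]
for nm,bo,tm,fm in(('A',(535,240),(560,260),(578,327)),('B',(105,322),(147,314),(178,368))):
    near=lambda p:min(big,key=lambda q:np.hypot(*(q-p)))
    B=f(*bo,.067);T=f(*near(tm),.0625);F=f(*near(fm),.0125)
    for v in(T,F): print(nm,'axis',B,'mark',v,np.degrees(np.arctan2(v[1]-B[1],v[0]-B[0])),np.hypot(*(v-B)[:2]))
```

```text
[(np.int32(130), array([559.7769, 257.3923])), (np.int32(111), array([142.5946, 315.6667])), (np.int32(89), array([579.1573, 326.9663])), (np.int32(187), array([179.3422, 367.0321]))]
ring3 [ 0.5419 -0.1221  0.001 ]
A axis [ 0.5424 -0.127   0.067 ] mark [ 0.5577 -0.1249  0.0625] 7.629907922010449 0.015450793703591707
A axis [ 0.5424 -0.127   0.067 ] mark [ 0.5697 -0.1254  0.0125] 3.2720262183185613 0.027406578760585578
B axis [ 0.4071 -0.3073  0.067 ] mark [ 0.416  -0.2903  0.0625] 62.19321663176927 0.01920427710925282
B axis [ 0.4071 -0.3073  0.067 ] mark [ 0.4229 -0.2797  0.0125] 60.20448383742388 0.031782963666695356
```

A is square within ~2°. B: axis (0.407,-0.305), label ~58.5°. Pick B.

Call:
drive_tool --rows '[[0,[-0.001,-0.003,-0.03],[0,0,0]],[0,[0,0,-0.035],[0,0,0]],[0,[0,0,-0.03],[0,0,0]],[0,[0,0,-0.016],[0,0,0]],[0,[0,0,-0.008],[0,0,0]]]'

```text
time_s: 15.6
tool_pos: [0.4069, -0.3045, 0.0197]
orientation: [-2.193, -2.246, 0.001]
ft_force: [-0.5, 0.4, 0.1]
grip_width: 1.004
gripper_force: 0.0
```

Call:
drive_tool --rows '[[0,[0,0,0],[0,0,0]],[1,[0,0,0],[0,0,0]],[1,[0,0,0],[0,0,0]],[1,[0,0,0],[0,0,0]],[1,[0,0,0],[0,0,0]]]' --force 30

```text
time_s: 16.1
tool_pos: [0.4076, -0.3057, 0.0219]
orientation: [2.195, 2.246, 0.0]
ft_force: [0.7, 0.0, 0.3]
grip_width: 0.66
gripper_force: 0.0
```

Call:
drive_tool --rows '[[1,[0,0,0],[0,0,0]],[1,[0,0,0],[0,0,0]],[1,[0,0,0],[0,0,0]]]' --force 30

```text
time_s: 16.4
tool_pos: [0.4077, -0.3056, 0.0216]
orientation: [2.195, 2.247, 0.001]
ft_force: [0.8, 0.8, 3.2]
grip_width: 0.525
gripper_force: 30.0
```

```bash
python3 st.py
```

```text
16.4 [ 0.4077 -0.3056  0.0216] yaw 1.3399247522730093 zax [ 0.001  -0.0004 -1.    ] [ 0.5364  0.903   0.0273  2.0506 -0.1155  0.1884  0.6902] F [0.7588 0.8456 3.1715] w 46.20903246936833 29.99949239194393
```

Call:
drive_tool --rows '[[1,[0,0,0.01],[0,0,0]],[1,[0,0,0.02],[0,0,0]],[1,[0,0.015,0.015],[0,0,-4]],[1,[0,0.03,0],[0,0,-6]],[1,[0,0.035,0],[0,0,-6]]]'

```text
time_s: 16.9
tool_pos: [0.4073, -0.2259, 0.0672]
orientation: [2.492, 1.91, 0.0]
ft_force: [0.8, 1.3, -2.0]
grip_width: 0.529
gripper_force: 30.0
```

Call:
drive_tool --rows '[[1,[0,0.035,0],[0,0,-6]],[1,[0,0.035,0],[0,0,-6]],[1,[0,0.035,0],[0,0,-6]],[1,[0,0.035,0],[0,0,-6]],[1,[0.01,0.035,0],[0,0,-6]]]'

```text
time_s: 17.4
tool_pos: [0.4153, -0.0491, 0.0666]
orientation: [-2.9, -1.202, 0.003]
ft_force: [0.8, -1.2, -2.3]
grip_width: 0.523
gripper_force: 30.0
```

Call:
drive_tool --rows '[[1,[0.02,0.035,0],[0,0,-6]],[1,[0.03,0.035,0],[0,0,-5.5]],[1,[0.035,0.03,0],[0,0,0]],[1,[0.027,0.01,0],[0,0,0]],[1,[0.01,0.006,0],[0,0,0]]]'

```text
time_s: 17.9
tool_pos: [0.5422, 0.0687, 0.0666]
orientation: [3.003, 0.922, 0.005]
ft_force: [-1.4, -0.1, -1.9]
grip_width: 0.524
gripper_force: 30.0
```

Call:
drive_tool --rows '[[1,[0,0,0],[0,0,0]],[1,[0,0,0],[0,0,0]],[1,[0,0,0],[0,0,0]]]'

```text
time_s: 18.2
tool_pos: [0.5376, 0.0647, 0.0663]
orientation: [-3.006, -0.911, 0.003]
ft_force: [0.7, 1.1, -1.5]
grip_width: 0.529
gripper_force: 30.0
```

```bash
python3 st.py
```

```text
18.2 [0.5376 0.0647 0.0663] yaw -56.2623466924431 zax [-0.002   0.0001 -1.    ] [-0.4617  0.8955  0.4492  1.9566 -0.8202  0.4825 -0.3906] F [ 0.66    1.0688 -1.5447] w 46.511019526374994 29.99981928616762
```

Call:
drive_tool --rows '[[1,[0.001,0,-0.015],[0,0,0]],[1,[0,0,-0.015],[0,0,0]],[1,[0,0,-0.01],[0,0,0]],[1,[0,0,-0.005],[0,0,0]],[1,[0,0,-0.001],[0,0,0]]]'

```text
time_s: 18.7
tool_pos: [0.539, 0.065, 0.0213]
orientation: [-3.005, -0.912, 0.002]
ft_force: [-5.2, 1.3, 17.0]
grip_width: 0.527
gripper_force: 30.0
```

Call:
drive_tool --rows '[[1,[0,0,0],[0,0,0]],[0,[0,0,0],[0,0,0]],[0,[0,0,0],[0,0,0]],[0,[0,0,0],[0,0,0]],[0,[0,0,0],[0,0,0]]]'

```text
time_s: 19.2
tool_pos: [0.5404, 0.0655, 0.0203]
orientation: [3.006, 0.914, 0.0]
ft_force: [0.5, 0.8, -0.1]
grip_width: 0.865
gripper_force: 0.0
```

Call:
drive_tool --rows '[[0,[0,0,0],[0,0,0]],[0,[0,0,0.02],[0,0,0]],[0,[0,0,0.04],[0,0,0]],[0,[0,0,0.04],[0,0,0]],[0,[-0.04,0,0.04],[0,0,6]]]'

```text
time_s: 19.7
tool_pos: [0.5094, 0.0653, 0.1574]
orientation: [2.948, 1.073, 0.01]
ft_force: [-0.5, 0.9, 0.4]
grip_width: 1.0
gripper_force: 0.0
```

Call:
drive_tool --rows '[[0,[-0.04,0.02,0.045],[0,0,8]],[0,[-0.04,0.03,0.045],[0,0,8]],[0,[-0.02,0.04,0.045],[0,0,8]],[0,[0,0.05,0.04],[0,0,8]],[0,[0,0.05,0.03],[0,0,8]]]'

```text
time_s: 20.2
tool_pos: [0.4274, 0.2177, 0.3192]
orientation: [2.405, 2.02, 0.002]
ft_force: [0.7, 0.4, -0.6]
grip_width: 0.993
gripper_force: 0.0
```

Call:
drive_tool --rows '[[0,[0,0.05,0],[0,0,8]],[0,[0,0.05,0],[0,0,4]],[0,[0,0,0],[0,0,0]]]'

```text
time_s: 20.5
tool_pos: [0.4258, 0.3255, 0.3163]
orientation: [-2.168, -2.269, -0.004]
ft_force: [-0.5, -0.3, -0.8]
grip_width: 1.0
gripper_force: 0.0
```

```bash
python3 st.py
python3 - <<'E'
from h import *
b=snap('scene');t=snap('top')
a=cv2.resize(b[150:250,270:375],None,fx=4,fy=5,interpolation=2)[:,:,::-1]
c=cv2.resize(t[150:250,282:382],None,fx=3.8,fy=5,interpolation=2)[:,:,::-1]
cv2.imwrite('pics/s8.png',np.hstack([a,c]))
E
```

```text
20.5 [0.4258 0.3255 0.3163] yaw 2.6071717358845192 zax [-0.0006  0.0043 -1.    ] [-1.0671  0.5106  0.5392  1.7385 -0.3125  0.9763 -0.362 ] F [-0.4933 -0.3246 -0.793 ] w 88.01338947353503 0.0
```

View pics/s8.png

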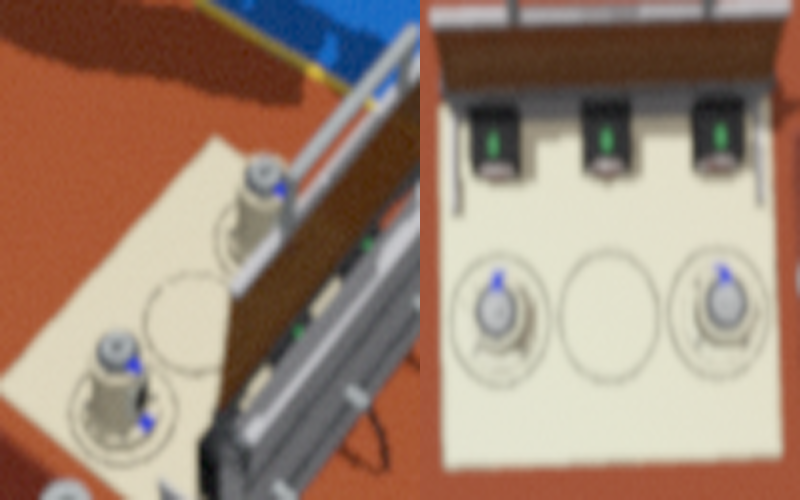

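Both housings stand in their rings: in the top crop B (left) has boss (496,312) and mark (498,280); A (right) has boss (727,305) and mark (723,272). The marks point to the readers.

Run:
```python
from h import *
np.set_printoptions(precision=4,suppress=True)
im=cv2.imread('pics/s8.png');m=cv2.inRange(cv2.cvtColor(im,cv2.COLOR_BGR2HSV),(112,130,80),(130,255,255));m[:,:420]=0
n,l,s,c=cv2.connectedComponentsWithStats(m);print([(s[i],c[i]) for i in range(1,n) if s[i,4]>30])
f=lambda x,y,z:pt('top',282-.5+(x-420+.5)/3.8,150-.5+(y+.5)/5,z)
big=[(c[i],s[i]) for i in range(1,n) if s[i,4]>30]
for nm,bo,mk,ax in(('B',(496,312),(498,280),(.5404,.0653)),('A',(727,305),(723,272),(.5434,-.125))):
    q,st=min(big,key=lambda q:np.hypot(*(q[0]-mk)));B=f(*bo,.067)
    v=f(*q,.0625);print(nm,B,v,np.degrees(np.arctan2(v[1]-B[1],v[0]-B[0])), np.degrees(np.arctan2(v[1]-ax[1],v[0]-ax[0])))
```

```text
[]Traceback (most recent call last):
  File "<stdin>", line 8, in <module>
ValueError: min() iterable argument is empty
```

Run:
```python
from h import *
np.set_printoptions(precision=4,suppress=True)
im=cv2.imread('pics/s8.png').astype(int);D=np.clip(im[:,:,0]-np.maximum(im[:,:,1],im[:,:,2])-25,0,None)
f=lambda x,y,z:pt('top',282-.5+(x-420+.5)/3.8,150-.5+(y+.5)/5,z)
for nm,bo,mk,ax in(('B',(496,312),(498,280),(.5404,.0653)),('A',(727,305),(723,272),(.5434,-.125))):
    w=D[mk[1]-30:mk[1]+30,mk[0]-25:mk[0]+25];yy,xx=np.mgrid[:60,:50];q=(xx*w).sum()/w.sum()+mk[0]-25,(yy*w).sum()/w.sum()+mk[1]-30
    # split top mark (lower rows) and flange mark (upper rows) by row
    prof=w.sum(1);print(nm,q,prof.nonzero()[0][[0,-1]]+mk[1]-30)
    B=f(*bo,.067)
    for z in(.0125,.0625):
        v=f(*q,z);print(z,B,v,np.degrees(np.arctan2(v[1]-B[1],v[0]-B[0])), np.degrees(np.arctan2(v[1]-ax[1],v[0]-ax[0])))
```

```text
B (np.float64(496.8053596614951), np.float64(282.04463026395325)) [270 293]
0.0125 [0.5389 0.0655 0.067 ] [0.5651 0.0675 0.0125] 4.516734703388026 5.149591640667884
0.0625 [0.5389 0.0655 0.067 ] [0.5585 0.065  0.0625] -1.4221597757356548 -1.0421347693073393
A (np.float64(724.3483557951482), np.float64(275.3456603773585)) [265 286]
0.0125 [ 0.5416 -0.1259  0.067 ] [ 0.5676 -0.1292  0.0125] -7.226061181842062 -9.935241602432411
0.0625 [ 0.5416 -0.1259  0.067 ] [ 0.561  -0.1246  0.0625] 4.007875762083096 1.3841880773064457
```

Both are square to within a few degrees. Now back to the bar.

Call:
drive_tool --rows '[[0,[0,0,0.045],[0,0,0]],[0,[0.02,-0.03,0],[0,0,0]],[0,[0.029,-0.039,0],[0,0,0]],[0,[0.029,-0.039,0],[0,0,0]],[0,[0.029,-0.039,0],[0,0,0]]]'

```text
time_s: 21.1
tool_pos: [0.5353, 0.1662, 0.3622]
orientation: [2.189, 2.253, -0.001]
ft_force: [0.6, -0.2, -0.3]
grip_width: 1.0
gripper_force: 0.0
```

Call:
drive_tool --rows '[[0,[0.029,-0.039,0],[0,0,0]],[0,[0.029,-0.039,0],[0,0,0]],[0,[0.029,-0.039,0],[0,0,0]],[0,[0.029,-0.039,0],[0,0,0]],[0,[0.025,-0.03,0],[0,0,0]]]'

```text
time_s: 21.6
tool_pos: [0.6757, -0.0219, 0.362]
orientation: [2.192, 2.249, -0.004]
ft_force: [0.1, 0.4, -0.1]
grip_width: 1.001
gripper_force: 0.0
```

Call:
drive_tool --rows '[[0.2,[0.01,-0.01,0],[0,0,0]],[0.2,[0,0,0],[0,0,0]],[0.2,[0,0,0],[0,0,0]],[0.2,[0,0,0],[0,0,0]]]'

```text
time_s: 22.0
tool_pos: [0.685, -0.0248, 0.3621]
orientation: [-2.184, -2.257, -0.001]
ft_force: [0.4, 0.0, 0.1]
grip_width: 0.797
gripper_force: 0.0
```

```bash
python3 st.py
```

```text
22.0 [ 0.685  -0.0248  0.3621] yaw 1.8816129673685704 zax [-0.0006  0.001  -1.    ] [-0.2608  0.7182  0.5216  1.1758 -0.3451  1.3325  0.2654] F [0.3603 0.0138 0.1107] w 70.11396811466487 0.0
```

Call:
drive_tool --rows '[[0.3,[0.002,-0.001,-0.03],[0,0,-0.6]],[0.3,[0,0,-0.025],[0,0,0]],[0.3,[0,0,-0.018],[0,0,0]],[0.3,[0,0,-0.008],[0,0,0]],[0.3,[0,0,0],[0,0,0]]]'

```text
time_s: 22.5
tool_pos: [0.687, -0.0256, 0.2804]
orientation: [-2.195, -2.245, 0.001]
ft_force: [0.8, 0.7, 0.8]
grip_width: 0.698
gripper_force: 0.0
```

Call:
drive_tool --rows '[[1,[0,0,0],[0,0,0]],[1,[0,0,0],[0,0,0]],[1,[0,0,0],[0,0,0]],[1,[0,0,0],[0,0,0]],[1,[0,0,0],[0,0,0]]]' --force 20

```text
time_s: 23.0
tool_pos: [0.688, -0.027, 0.2813]
orientation: [2.197, 2.245, 0.001]
ft_force: [-0.1, -1.0, 0.5]
grip_width: 0.269
gripper_force: 0.0
```

Call:
drive_tool --rows '[[1,[0,0,0],[0,0,0]],[1,[0,0,0],[0,0,0]],[1,[0,0,0],[0,0,0]],[1,[0,0,0],[0,0,0]]]'

```text
time_s: 23.4
tool_pos: [0.6878, -0.027, 0.281]
orientation: [-2.197, -2.245, 0.0]
ft_force: [0.4, -0.5, -0.0]
grip_width: 0.107
gripper_force: 20.0
```

```bash
python3 st.py
```

```text
23.4 [ 0.6878 -0.027   0.281 ] yaw 1.2330984378418133 zax [-0.0002 -0.     -1.    ] [-0.2582  0.7781  0.4986  1.3032 -0.376   1.1526  0.2922] F [ 0.3526 -0.492  -0.0076] w 9.429716939876034 19.999341666698456
```

Call:
drive_tool --rows '[[1,[-0.0152,-0.0003,0.0011],[0,0,0]],[1,[-0.0175,-0.0003,-0.0003],[0,0,0]],[1,[-0.0173,-0.0003,-0.0021],[0,0,0]],[1,[-0.0171,-0.0003,-0.0039],[0,0,0]],[1,[-0.0166,-0.0003,-0.0055],[0,0,0]]]'

```text
time_s: 23.9
tool_pos: [0.6058, -0.0282, 0.2715]
orientation: [2.194, 2.243, 0.007]
ft_force: [4.2, 0.1, 2.7]
grip_width: 0.103
gripper_force: 20.0
```

Call:
drive_tool --rows '[[1,[-0.016,-0.0003,-0.0071],[0,0,0]],[1,[-0.0152,-0.0003,-0.0087],[0,0,0]],[1,[-0.0142,-0.0003,-0.0102],[0,0,0]],[1,[-0.0131,-0.0003,-0.0116],[0,0,0]],[1,[-0.0119,-0.0003,-0.0128],[0,0,0]]]'

```text
time_s: 24.4
tool_pos: [0.5348, -0.0294, 0.2205]
orientation: [2.195, 2.244, 0.005]
ft_force: [2.1, 1.8, 1.1]
grip_width: 0.099
gripper_force: 20.0
```

```bash
python3 st.py
```

```text
24.4 [ 0.5348 -0.0294  0.2205] yaw 1.265785268301418 zax [ 0.004   0.0007 -1.    ] [-0.3093  0.624   0.4638  1.8693 -0.401   0.7371  0.4016] F [2.1475 1.7732 1.128 ] w 8.696975817835746 20.000090897083282
```

Call:
drive_tool --rows '[[1,[-0.0106,-0.0003,-0.0139],[0,0,0]],[1,[-0.0092,-0.0003,-0.0149],[0,0,0]],[1,[-0.0076,0,-0.0158],[0,0,0]],[1,[-0.006,0,-0.0164],[0,0,0]],[1,[-0.0043,0,-0.0169],[0,0,0]]]'

```text
time_s: 24.9
tool_pos: [0.4967, -0.03, 0.142]
orientation: [2.196, 2.245, 0.003]
ft_force: [1.0, 2.2, 1.6]
grip_width: 0.105
gripper_force: 20.0
```

Call:
drive_tool --rows '[[1,[-0.0026,0,-0.0173],[0,0,0]],[1,[-0.0009,0,-0.0175],[0,0,0]],[1,[0,0,0],[0,0,0]],[1,[0,0,0],[0,0,0]]]'

```text
time_s: 25.3
tool_pos: [0.4927, -0.0301, 0.1072]
orientation: [-2.196, -2.245, -0.0]
ft_force: [-0.2, 1.8, -1.7]
grip_width: 0.105
gripper_force: 20.0
```

```bash
python3 st.py
```

```text
25.3 [ 0.4927 -0.0301  0.1072] yaw 1.2604802030042033 zax [-0.0004  0.0007 -1.    ] [-0.202   0.7523  0.2811  2.0765 -0.535   0.3825  0.5305] F [-0.2095  1.7726 -1.6991] w 9.221302778478435 20.043135546147823
```

Shade is level (θ≈0). Release, back off, then check that nothing has shifted.

Call:
drive_tool --rows '[[0.4,[0,0,0],[0,0,0]],[0.4,[0,0,0],[0,0,0]],[0.4,[0,0,0],[0,0,0]],[0.4,[0,0,0],[0,0,0]],[0.4,[0,0,0.01],[0,0,0]]]'

```text
time_s: 25.8
tool_pos: [0.4919, -0.0305, 0.117]
orientation: [-2.197, -2.244, 0.002]
ft_force: [0.2, 0.4, 0.3]
grip_width: 0.537
gripper_force: 0.0
```

Call:
drive_tool --rows '[[0.4,[0,0,0.03],[0,0,0]],[0.4,[0,0,0.04],[0,0,0]],[0.4,[-0.01,0.04,0.04],[0,0,0]],[0.4,[-0.02,0.05,0.03],[0,0,0]],[0.4,[-0.02,0.05,0],[0,0,0]]]'

```text
time_s: 26.3
tool_pos: [0.4511, 0.0916, 0.25]
orientation: [2.198, 2.239, 0.011]
ft_force: [0.3, 0.7, -0.5]
grip_width: 0.601
gripper_force: 0.0
```

Call:
drive_tool --rows '[[0.4,[0,0.05,0],[0,0,0]],[0.4,[0,0.05,0],[0,0,0]],[0.4,[0,0.03,0],[0,0,0]],[0.4,[0,0,0],[0,0,0]],[0.4,[0,0,0],[0,0,0]]]'

```text
time_s: 26.8
tool_pos: [0.4488, 0.2212, 0.2467]
orientation: [2.196, 2.246, -0.0]
ft_force: [-0.1, 0.3, -0.5]
grip_width: 0.6
gripper_force: 0.0
```

```bash
python3 st.py
python3 - <<'E'
from h import *
b=snap('scene');t=snap('top')
a=cv2.resize(b[150:260,270:380],None,fx=3.6,fy=4.5,interpolation=2)[:,:,::-1]
c=cv2.resize(t[150:250,282:382],None,fx=4,fy=4.95,interpolation=2)[:,:,::-1]
cv2.imwrite('pics/s9.png',np.hstack([a,c]))
E
```

```text
26.8 [0.4488 0.2212 0.2467] yaw 1.310379147793081 zax [ 0.0002 -0.0005 -1.    ] [-0.8991  0.5601  0.562   1.9354 -0.4209  0.7639 -0.0735] F [-0.1131  0.3077 -0.5071] w 52.80612115817458 0.0
```

View pics/s9.png

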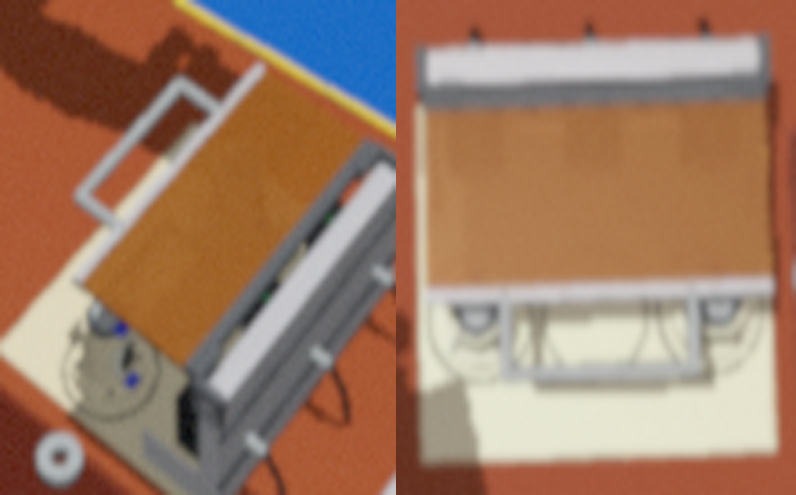

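Shade level and hands off. In the top crop, B (477,318) and A (720,312) are still in place within their rings. Wait 2.5 s.

Call:
drive_tool --rows '[[0.4,[0,0,0],[0,0,0]],[0.4,[0,0,0],[0,0,0]],[0.4,[0,0,0],[0,0,0]],[0.4,[0,0,0],[0,0,0]],[0.4,[0,0,0],[0,0,0]]]'

```text
time_s: 27.4
tool_pos: [0.4491, 0.2211, 0.2463]
orientation: [2.198, 2.245, 0.0]
ft_force: [0.4, -0.3, -0.2]
grip_width: 0.6
gripper_force: 0.0
```

Call:
drive_tool --rows '[[0.4,[0,0,0],[0,0,0]],[0.4,[0,0,0],[0,0,0]],[0.4,[0,0,0],[0,0,0]],[0.4,[0,0,0],[0,0,0]],[0.4,[0,0,0],[0,0,0]]]'

```text
time_s: 27.9
tool_pos: [0.4491, 0.2213, 0.2463]
orientation: [-2.197, -2.245, 0.0]
ft_force: [0.7, -0.2, 0.7]
grip_width: 0.6
gripper_force: 0.0
```

Call:
drive_tool --rows '[[0.4,[0,0,0],[0,0,0]],[0.4,[0,0,0],[0,0,0]],[0.4,[0,0,0],[0,0,0]],[0.4,[0,0,0],[0,0,0]],[0.4,[0,0,0],[0,0,0]]]'

```text
time_s: 28.4
tool_pos: [0.4491, 0.2213, 0.2463]
orientation: [2.197, 2.245, 0.0]
ft_force: [-0.7, -0.6, -0.4]
grip_width: 0.599
gripper_force: 0.0
```

Call:
drive_tool --rows '[[0.4,[0,0,0],[0,0,0]],[0.4,[0,0,0],[0,0,0]],[0.4,[0,0,0],[0,0,0]],[0.4,[0,0,0],[0,0,0]],[0.4,[0,0,0],[0,0,0]]]'

```text
time_s: 28.9
tool_pos: [0.4491, 0.2213, 0.2463]
orientation: [2.197, 2.245, 0.0]
ft_force: [0.2, 0.6, -0.7]
grip_width: 0.601
gripper_force: 0.0
```

Call:
drive_tool --rows '[[0.4,[0,0,0],[0,0,0]],[0.4,[0,0,0],[0,0,0]],[0.4,[0,0,0],[0,0,0]],[0.4,[0,0,0],[0,0,0]],[0.4,[0,0,0],[0,0,0]]]'

```text
time_s: 29.4
tool_pos: [0.4491, 0.2213, 0.2463]
orientation: [2.197, 2.245, 0.0]
ft_force: [1.0, 0.1, 0.2]
grip_width: 0.603
gripper_force: 0.0
```

```bash
python3 st.py
python3 - <<'E'
from h import *
b=snap('scene');t=snap('top')
a=cv2.resize(b[150:260,270:380],None,fx=3.6,fy=4.5,interpolation=2)[:,:,::-1]
c=cv2.resize(t[150:250,282:382],None,fx=4,fy=4.95,interpolation=2)[:,:,::-1]
n=np.hstack([a,c]);o=cv2.imread('pics/s9.png');cv2.imwrite('pics/s10.png',n)
d=cv2.absdiff(n,o).max(2);print(d.mean(),d.max(),(d>50).sum(),np.argwhere(d>50)[:3])
E
```

```text
29.4 [0.4491 0.2213 0.2463] yaw 1.2353827462632736 zax [ 0.0001  0.     -1.    ] [-0.8978  0.5608  0.561   1.9351 -0.4217  0.7633 -0.0738] F [0.9885 0.1058 0.1576] w 53.056800090744154 0.0
2.028270138571646 27 0 []
```

No change during the reading. Re-grip the bar and fold up.

Call:
drive_tool --rows '[[0.4,[0.01,-0.03,0],[0,0,0]],[0.4,[0.01,-0.05,0],[0,0,0]],[0.4,[0.01,-0.05,0],[0,0,0]],[0.4,[0.01,-0.05,0],[0,0,0]],[0.4,[0.0036,-0.05,0],[0,0,0]]]'

```text
time_s: 30.0
tool_pos: [0.493, -0.0075, 0.2465]
orientation: [2.196, 2.245, 0.001]
ft_force: [0.5, 0.0, 0.1]
grip_width: 0.601
gripper_force: 0.0
```

Call:
drive_tool --rows '[[0.4,[0,-0.0214,-0.02],[0,0,0]],[0.4,[0,0,-0.03],[0,0,0]],[0.4,[0,0,-0.02],[0,0,0]],[0.4,[0,0,0],[0,0,0]],[0.4,[0,0,0],[0,0,0]]]'

```text
time_s: 30.5
tool_pos: [0.4922, -0.0272, 0.1766]
orientation: [-2.197, -2.245, 0.0]
ft_force: [-0.1, 0.1, 0.0]
grip_width: 0.602
gripper_force: 0.0
```

```bash
python3 st.py
```

```text
30.5 [ 0.4922 -0.0272  0.1766] yaw 1.2334765604385187 zax [-0.0001 -0.0001 -1.    ] [-0.2935  0.6422  0.4155  2.0303 -0.4709  0.5618  0.4744] F [-0.0734  0.0929  0.0397] w 52.940599245288155 0.0
```

Call:
drive_tool --rows '[[0.4,[0,-0.002,-0.03],[0,0,0]],[0.4,[0,0,-0.025],[0,0,0]],[0.4,[0,0,-0.0145],[0,0,0]],[0.4,[0,0,0],[0,0,0]],[1,[0,0,0],[0,0,0]]]'

```text
time_s: 31.0
tool_pos: [0.493, -0.0291, 0.1079]
orientation: [2.196, 2.245, 0.002]
ft_force: [-0.0, 0.2, 0.0]
grip_width: 0.533
gripper_force: 0.0
```

Call:
drive_tool --rows '[[1,[0,0,0],[0,0,0]],[1,[0,0,0],[0,0,0]],[1,[0,0,0],[0,0,0]],[1,[0,0,0],[0,0,0]],[1,[0,0,0],[0,0,0]]]' --force 20

```text
time_s: 31.5
tool_pos: [0.4927, -0.029, 0.1071]
orientation: [2.197, 2.245, 0.001]
ft_force: [-0.4, 0.1, 1.9]
grip_width: 0.109
gripper_force: 20.0
```

Call:
drive_tool --rows '[[1,[0,0,0],[0,0,0]],[1,[0,0,0],[0,0,0]]]'

```text
time_s: 31.7
tool_pos: [0.4927, -0.0291, 0.107]
orientation: [2.197, 2.245, 0.001]
ft_force: [1.1, 0.8, 1.3]
grip_width: 0.104
gripper_force: 20.0
```

```bash
python3 st.py
```

```text
31.7 [ 0.4927 -0.0291  0.107 ] yaw 1.2413732203065841 zax [ 0.0013 -0.     -1.    ] [-0.2109  0.7539  0.2916  2.0788 -0.5557  0.3823  0.5488] F [1.107  0.7776 1.2988] w 9.14052190609604 20.010115206241608
```

Reverse the arc to ~1.69.

Call:
drive_tool --rows '[[1,[0.0009,0,0.0175],[0,0,0]],[1,[0.0026,0,0.0173],[0,0,0]],[1,[0.0043,0,0.0169],[0,0,0]],[1,[0.006,0,0.0164],[0,0,0]],[1,[0.0076,0,0.0158],[0,0,0]]]'

```text
time_s: 32.2
tool_pos: [0.5151, -0.0288, 0.1911]
orientation: [2.195, 2.244, 0.002]
ft_force: [7.5, 0.1, -9.2]
grip_width: 0.106
gripper_force: 20.0
```

Call:
drive_tool --rows '[[1,[0.0092,0.0003,0.0149],[0,0,0]],[1,[0.0106,0.0003,0.0139],[0,0,0]],[1,[0.0119,0.0003,0.0128],[0,0,0]],[1,[0.0131,0.0003,0.0116],[0,0,0]],[1,[0.0142,0.0003,0.0102],[0,0,0]]]'

```text
time_s: 32.7
tool_pos: [0.5706, -0.0278, 0.2534]
orientation: [-2.195, -2.242, 0.006]
ft_force: [-0.4, -1.0, -6.2]
grip_width: 0.104
gripper_force: 20.0
```

Call:
drive_tool --rows '[[1,[0.0152,0.0003,0.0087],[0,0,0]],[1,[0.016,0.0003,0.0071],[0,0,0]],[1,[0.0166,0.0003,0.0055],[0,0,0]],[1,[0.0171,0.0003,0.0039],[0,0,0]],[1,[0.0173,0.0003,0.0021],[0,0,0]]]'

```text
time_s: 33.2
tool_pos: [0.6533, -0.0266, 0.2817]
orientation: [-2.196, -2.242, 0.004]
ft_force: [-4.1, -0.6, 2.3]
grip_width: 0.099
gripper_force: 20.0
```

Call:
drive_tool --rows '[[1,[0.0175,0.0003,0.0003],[0,0,0]],[1,[0.0152,0.0003,-0.0011],[0,0,0]],[1,[0,0,0],[0,0,0]],[1,[0,0,0],[0,0,0]]]'

```text
time_s: 33.6
tool_pos: [0.6873, -0.0261, 0.2803]
orientation: [2.197, 2.244, -0.001]
ft_force: [2.2, -1.2, -0.3]
grip_width: 0.106
gripper_force: 20.0
```

```bash
python3 st.py
```

```text
33.6 [ 0.6873 -0.0261  0.2803] yaw 1.205664125088566 zax [ 0.0002 -0.0009 -1.    ] [-0.271   0.7823  0.5236  1.3074 -0.3949  1.1536  0.3059] F [ 2.1595 -1.1664 -0.2756] w 9.301424668144886 19.99681681394577
```

Call:
drive_tool --rows '[[0.3,[0,0,0],[0,0,0]],[0.3,[0,0,0],[0,0,0]],[0.3,[0,0,0],[0,0,0]],[0.3,[0,0,0.005],[0,0,0]],[0,[0,0,0.03],[0,0,0]]]'

```text
time_s: 34.1
tool_pos: [0.6851, -0.0244, 0.3128]
orientation: [-2.193, -2.241, 0.007]
ft_force: [0.2, -0.2, -0.2]
grip_width: 0.528
gripper_force: 0.0
```

Call:
drive_tool --rows '[[0,[0,0,0.045],[0,0,0]],[0,[-0.03,0.01,0],[0,0,-6]],[0,[-0.04,0.02,0],[0,0,-8]],[0,[-0.04,0.03,0],[0,0,-8]],[0,[-0.027,0.025,0],[0,0,-8]]]'

```text
time_s: 34.6
tool_pos: [0.5478, 0.0605, 0.3611]
orientation: [-2.707, -1.59, -0.001]
ft_force: [0.2, 0.6, 0.8]
grip_width: 0.982
gripper_force: 0.0
```

Call:
drive_tool --rows '[[0,[-0.01,0.006,-0.02],[0,0,-8]],[0,[0,0,-0.04],[0,0,-8]],[0,[0,0,-0.05],[0,0,-8]],[0,[0,0,-0.05],[0,0,-3.5]],[0,[0,0,-0.04],[0,0,0]]]'

```text
time_s: 35.1
tool_pos: [0.5396, 0.0661, 0.1586]
orientation: [-3.007, -0.911, 0.002]
ft_force: [-0.3, 0.5, 0.9]
grip_width: 1.0
gripper_force: 0.0
```

Call:
drive_tool --rows '[[0,[0,0,0],[0,0,0]],[0,[0,0,0],[0,0,0]],[0,[0,0,0],[0,0,0]]]'

```text
time_s: 35.4
tool_pos: [0.5423, 0.0652, 0.1631]
orientation: [3.005, 0.911, 0.007]
ft_force: [-0.4, 0.6, -0.5]
grip_width: 0.999
gripper_force: 0.0
```

```bash
python3 st.py;python3 - <<'E'
from h import *
b=snap('scene');t=snap('top')
a=cv2.resize(b[120:260,240:400],None,fx=2.5,fy=3.5,interpolation=2)[:,:,::-1]
c=cv2.resize(t[150:290,180:385],None,fx=1.95,fy=3.5,interpolation=2)[:,:,::-1]
cv2.imwrite('pics/s11.png',np.hstack([a,c]))
hsv=cv2.cvtColor(t,cv2.COLOR_RGB2HSV);m=cv2.inRange(hsv,(95,120,90),(125,255,255));m[:,:150]=0;m[:,290:]=0;m[:150]=0;m[300:]=0
q=cv2.approxPolyDP(cv2.convexHull(np.argwhere(m)[:,::-1].astype(np.int32)),8,True)[:,0]
for p in q: print(p,pt('top',*p,.001))
E
```

```text
35.4 [0.5423 0.0652 0.1631] yaw -56.26989942448471 zax [ 0.0046  0.0003 -1.    ] [-0.5839  0.7831  0.6748  1.9005 -0.7342  0.718  -0.4554] F [-0.4353  0.607  -0.4672] w 87.9513609550131 0.0
[248 185] [0.63913494 0.24816462 0.001     ]
[249 202] [0.58167247 0.24394947 0.001     ]
[200 239] [0.46008085 0.40433736 0.001     ]
[197 189] [0.62734733 0.41953882 0.001     ]
```

View pics/s11.png

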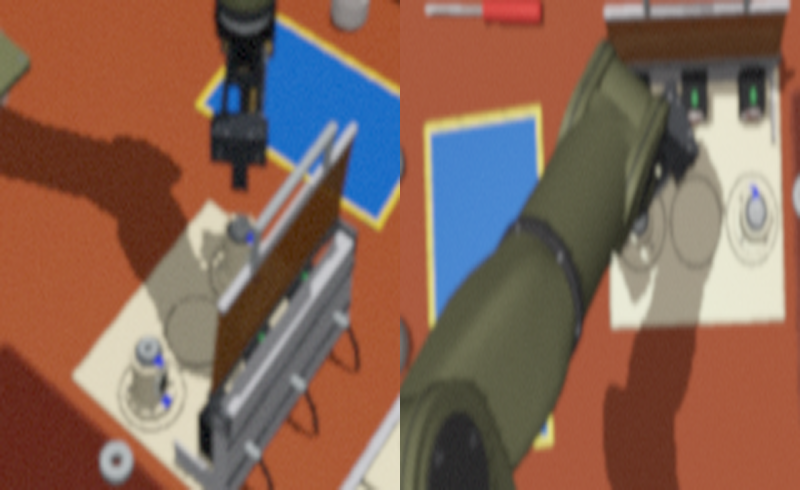

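Shade up; both housings stand in their rings (top crop B (640,225), A (757,212)). Pick B and carry it to the mat (centre ≈ (0.484,0.324)).

Call:
drive_tool --rows '[[0,[-0.002,0,-0.04],[0,0,0]],[0,[0,0,-0.04],[0,0,0]],[0,[0,0,-0.035],[0,0,0]],[0,[0,0,-0.017],[0,0,0]],[0,[0,0,-0.009],[0,0,0]]]'

```text
time_s: 36.0
tool_pos: [0.5389, 0.0657, 0.0194]
orientation: [-3.006, -0.912, -0.001]
ft_force: [0.0, 0.3, 0.5]
grip_width: 1.001
gripper_force: 0.0
```

Call:
drive_tool --rows '[[0,[0,0,0],[0,0,0]],[1,[0,0,0],[0,0,0]],[1,[0,0,0],[0,0,0]],[1,[0,0,0],[0,0,0]],[1,[0,0,0],[0,0,0]]]' --force 30

```text
time_s: 36.5
tool_pos: [0.5388, 0.0657, 0.0203]
orientation: [3.006, 0.912, 0.002]
ft_force: [-0.2, 0.3, 0.3]
grip_width: 0.664
gripper_force: 0.0
```

Call:
drive_tool --rows '[[1,[0,0,0],[0,0,0]],[1,[0,0,0],[0,0,0]],[1,[0,0,0],[0,0,0]]]'

```text
time_s: 36.8
tool_pos: [0.5386, 0.0654, 0.0199]
orientation: [3.006, 0.912, 0.001]
ft_force: [-0.3, 0.0, 2.3]
grip_width: 0.526
gripper_force: 30.0
```

```bash
python3 st.py
```

```text
36.8 [0.5386 0.0654 0.0199] yaw -56.2616547832125 zax [ 0.0006 -0.0001 -1.    ] [-0.4302  0.9705  0.3901  1.9625 -0.9375  0.3996 -0.2862] F [-0.2788  0.0301  2.3151] w 46.29883696190896 29.99979078769684
```

Call:
drive_tool --rows '[[1,[0,0,0.01],[0,0,0]],[1,[0,0,0.02],[0,0,0]],[1,[0,0.01,0.015],[0,0,0]],[1,[0.001,0.025,0],[0,0,0]],[1,[0.002,0.035,0],[0,0,0]]]'

```text
time_s: 37.3
tool_pos: [0.5416, 0.134, 0.0658]
orientation: [3.007, 0.905, 0.001]
ft_force: [0.5, 0.5, -2.2]
grip_width: 0.522
gripper_force: 30.0
```

Call:
drive_tool --rows '[[1,[0.002,0.035,0],[0,0,0]],[1,[0.002,0.035,0],[0,0,0]],[1,[0.002,0.035,0],[0,0,0]],[1,[0.002,0.035,0],[0,0,0]],[1,[0,0.03,0],[0,0,0]]]'

```text
time_s: 37.8
tool_pos: [0.5486, 0.308, 0.0647]
orientation: [-3.005, -0.914, 0.001]
ft_force: [0.4, -1.5, -2.2]
grip_width: 0.525
gripper_force: 30.0
```

Call:
drive_tool --rows '[[1,[0,0.02,0],[0,0,0]],[1,[0,0,0],[0,0,0]],[1,[0,0,0],[0,0,0]],[1,[0,0,0],[0,0,0]]]'

```text
time_s: 38.2
tool_pos: [0.5495, 0.3234, 0.0648]
orientation: [3.006, 0.908, -0.001]
ft_force: [0.4, -0.7, -2.5]
grip_width: 0.524
gripper_force: 30.0
```

```bash
python3 st.py
python3 - <<'E'
from h import *
im=cv2.imread('pics/top0.png')
m=cv2.inRange(cv2.cvtColor(im,cv2.COLOR_BGR2HSV),(20,60,100),(36,255,255));m[:,:185]=0;m[:,265:]=0;m[:170]=0;m[290:]=0
q=cv2.boxPoints(cv2.minAreaRect(np.argwhere(m)[:,::-1].astype(np.float32)))
P=np.array([pt('top',*p,.001) for p in q]);print(P,P.mean(0))
E
```

```text
38.2 [0.5495 0.3234 0.0648] yaw -56.39926174556552 zax [-0.0002 -0.0018 -1.    ] [-0.9292  1.0264  0.643   1.6631 -0.8452  0.7534 -0.8545] F [ 0.3878 -0.658  -2.4811] w 46.06903445978179 29.99988444149494
[[0.64545368 0.44434145 0.001     ]
 [0.65764696 0.23481112 0.001     ]
 [0.33300952 0.20874612 0.001     ]
 [0.32048943 0.41171543 0.001     ]] [0.4891499  0.32490353 0.001     ]
```

Call:
drive_tool --rows '[[1,[0,0,-0.015],[0,0,0]],[1,[0,0,-0.015],[0,0,0]],[1,[0,0,-0.01],[0,0,0]],[1,[0,0,-0.005],[0,0,0]],[1,[0,0,0],[0,0,0]]]'

```text
time_s: 38.7
tool_pos: [0.5479, 0.3247, 0.0198]
orientation: [-3.006, -0.911, 0.006]
ft_force: [-4.4, -1.4, 8.8]
grip_width: 0.523
gripper_force: 30.0
```

Call:
drive_tool --rows '[[1,[0,0,0],[0,0,0]],[0,[0,0,0],[0,0,0]],[0,[0,0,0],[0,0,0]],[0,[0,0,0],[0,0,0]],[0,[0,0,0],[0,0,0]]]'

```text
time_s: 39.2
tool_pos: [0.5496, 0.3255, 0.0194]
orientation: [3.006, 0.912, 0.0]
ft_force: [-0.5, 0.2, 0.6]
grip_width: 0.864
gripper_force: 0.0
```

Call:
drive_tool --rows '[[0,[0,0,0],[0,0,0]],[0,[0,0,0.02],[0,0,0]],[0,[0,0,0.04],[0,0,0]],[0,[0,0,0.045],[0,0,0]],[0,[-0.01,-0.03,0.035],[0,0,0]]]'

```text
time_s: 39.7
tool_pos: [0.5407, 0.2999, 0.1615]
orientation: [-3.001, -0.922, -0.007]
ft_force: [-0.0, 0.7, -0.7]
grip_width: 0.997
gripper_force: 0.0
```

Call:
drive_tool --rows '[[0,[-0.01,-0.045,0],[0,0,0]],[0,[-0.01,-0.045,0],[0,0,0]],[0,[0,-0.045,0],[0,0,0]],[0,[0,-0.045,0],[0,0,0]],[0,[0,-0.045,0],[0,0,0]]]'

```text
time_s: 40.2
tool_pos: [0.5193, 0.069, 0.1599]
orientation: [3.006, 0.912, 0.001]
ft_force: [0.7, -0.6, -0.3]
grip_width: 0.997
gripper_force: 0.0
```

Call:
drive_tool --rows '[[0,[0,-0.045,0],[0,0,0]],[0,[0,-0.045,0],[0,0,0]],[0,[0.01,-0.045,0],[0,0,0]],[0,[0.01,-0.04,0],[0,0,0]],[0,[0.004,-0.018,0],[0,0,0]]]'

```text
time_s: 40.7
tool_pos: [0.5439, -0.128, 0.1604]
orientation: [3.005, 0.902, 0.002]
ft_force: [-0.9, 0.6, -0.6]
grip_width: 1.003
gripper_force: 0.0
```

Call:
drive_tool --rows '[[0,[0,0,0],[0,0,0]],[0,[0,0,0],[0,0,0]],[0,[0,0,0],[0,0,0]],[0,[0,0,0],[0,0,0]]]'

```text
time_s: 41.1
tool_pos: [0.5433, -0.1204, 0.1594]
orientation: [-3.004, -0.915, 0.0]
ft_force: [-0.3, 0.2, -0.7]
grip_width: 1.002
gripper_force: 0.0
```

```bash
python3 st.py
python3 - <<'E'
from h import *
b=snap('scene');t=snap('top')
# A boss / blue marks in scene near expected, to check for a knock
for P in((.5434,-.1255,.067),(.5495,.3234,.067)):
    print('expect',proj('scene',np.array(P)))
D=b.astype(int);m=((D[:,:,2]-np.maximum(D[:,:,0],D[:,:,1]))>40).astype(np.uint8)
n,l,s,c=cv2.connectedComponentsWithStats(m)
print([(tuple(c[i].round(1)),s[i,4]) for i in range(1,n) if 2<s[i,4]<60 and 270<c[i][0]<420 and 130<c[i][1]<260])
cv2.imwrite('pics/s12.png',cv2.resize(b[120:260,240:430],None,fx=4,fy=4,interpolation=2)[:,:,::-1])
E
```

```text
41.1 [ 0.5433 -0.1204  0.1594] yaw -56.1120360726284 zax [-0.0006  0.0011 -1.    ] [-0.2108  0.7845  0.6174  1.8662 -0.677   0.7131 -0.178 ] F [-0.319   0.2127 -0.7491] w 88.18942708248366 0.0
expect [299.30122579 219.46179386]
expect [382.15992597 145.6020536 ]
[((np.float64(366.0), np.float64(166.5)), np.int32(16)), ((np.float64(291.8), np.float64(230.8)), np.int32(8)), ((np.float64(295.5), np.float64(242.0)), np.int32(6))]
```

A has been knocked since the reading: its marks moved from (303.3,222.9)/(306.5,234.5) to (291.8,230.8)/(295.5,242.0). I recompute its position.

Run:
```python
from h import *
np.set_printoptions(precision=4,suppress=True)
f=lambda u,v,z:pt('scene',u,v,z)
for z,a,b in((.0625,(303.3,222.9),(291.8,230.8)),(.0125,(306.5,234.5),(295.5,242.))):
    print(f(*a,z),f(*b,z),f(*b,z)-f(*a,z))
```

```text
[ 0.5598 -0.1254  0.0625] [ 0.5526 -0.1717  0.0625] [-0.0072 -0.0463  0.    ]
[ 0.5718 -0.1259  0.0125] [ 0.5642 -0.1706  0.0125] [-0.0077 -0.0447  0.    ]
```

View pics/s12.png

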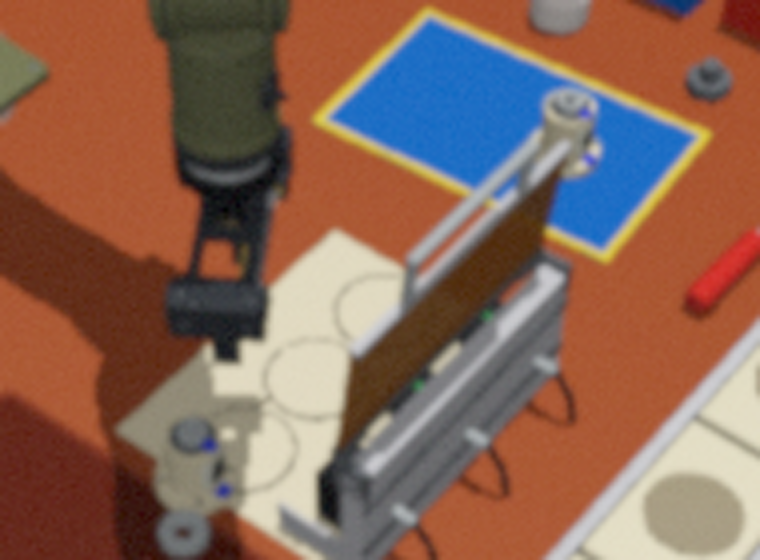

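Call:
drive_tool --rows '[[0,[-0.003,-0.015,0],[0,0,8]],[0,[-0.004,-0.02,0],[0,0,8]],[0,[0,-0.014,0],[0,0,8]],[0,[0,0,0],[0,0,8]],[0,[0,0,0],[0,0,8]]]'

```text
time_s: 41.7
tool_pos: [0.5363, -0.1716, 0.1597]
orientation: [2.508, 1.892, -0.0]
ft_force: [0.1, 0.7, 0.2]
grip_width: 1.002
gripper_force: 0.0
```

Call:
drive_tool --rows '[[0,[0,0,0],[0,0,8]],[0,[0,0,0],[0,0,8]],[0,[0,0,0],[0,0,8]],[0,[0,0,0],[0,0,8]],[0,[0,0,0],[0,0,0]]]'

```text
time_s: 42.2
tool_pos: [0.5364, -0.1711, 0.1598]
orientation: [-1.895, -2.505, -0.001]
ft_force: [-0.1, 0.6, 0.3]
grip_width: 1.0
gripper_force: 0.0
```

Call:
drive_tool --rows '[[0,[0,0,0],[0,0,0]],[0,[0,0,0],[0,0,0]],[0,[0,0,0],[0,0,0]]]'

```text
time_s: 42.5
tool_pos: [0.5364, -0.1713, 0.1596]
orientation: [-1.898, -2.504, 0.0]
ft_force: [-0.5, -0.4, -1.3]
grip_width: 1.002
gripper_force: 0.0
```

```bash
python3 st.py
python3 - <<'E'
from h import *
print(proj('scene',np.array([.536,-.1707,.067])),pt('scene',285.7,253.2,.012),pt('scene',286.3,252,.012))
b=snap('scene');D=b.astype(int);m=((D[:,:,2]-np.maximum(D[:,:,0],D[:,:,1]))>40).astype(np.uint8)
n,l,s,c=cv2.connectedComponentsWithStats(m)
print([(tuple(c[i].round(1)),s[i,4]) for i in range(1,n) if 2<s[i,4]<60 and 270<c[i][0]<320 and 200<c[i][1]<260])
E
```

```text
42.5 [ 0.5364 -0.1713  0.1596] yaw 15.67607455461674 zax [-0.0002 -0.0002 -1.    ] [ 0.08    0.7173  0.2512  1.8368 -0.2836  0.6225  0.7771] F [-0.4783 -0.4403 -1.2583] w 88.15237766995128 0.0
[287.95539022 227.04239362] [ 0.56881735 -0.22193019  0.012     ] [ 0.56720983 -0.21738757  0.012     ]
[((np.float64(291.8), np.float64(230.7)), np.int32(12)), ((np.float64(295.5), np.float64(242.4)), np.int32(11))]
```

Call:
drive_tool --rows '[[0,[0,0,-0.035],[0,0,0]],[0,[0,0,-0.04],[0,0,0]],[0,[0,0,-0.035],[0,0,0]],[0,[0,0,-0.018],[0,0,0]],[0,[0,0,-0.01],[0,0,0]]]'

```text
time_s: 43.05
tool_pos: [0.5354, -0.1712, 0.0198]
orientation: [-1.896, -2.502, 0.002]
ft_force: [0.6, 0.2, 0.8]
grip_width: 1.005
gripper_force: 0.0
```

Call:
drive_tool --rows '[[0,[0,0,0],[0,0,0]],[1,[0,0,0],[0,0,0]],[1,[0,0,0],[0,0,0]],[1,[0,0,0],[0,0,0]],[1,[0,0,0],[0,0,0]]]' --force 30

```text
time_s: 43.55
tool_pos: [0.5369, -0.1716, 0.0224]
orientation: [1.896, 2.504, 0.001]
ft_force: [-0.3, 1.5, -0.2]
grip_width: 0.662
gripper_force: 0.0
```

Call:
drive_tool --rows '[[1,[0,0,0],[0,0,0]],[1,[0,0,0],[0,0,0]],[1,[0,0,0],[0,0,0]]]'

```text
time_s: 43.85
tool_pos: [0.5368, -0.1715, 0.022]
orientation: [1.896, 2.504, 0.001]
ft_force: [0.5, 0.3, 4.2]
grip_width: 0.523
gripper_force: 30.0
```

```bash
python3 st.py
```

```text
43.85 [ 0.5368 -0.1715  0.022 ] yaw 15.744144127660263 zax [ 0.0009 -0.     -1.    ] [ 0.147   0.9367  0.1389  1.892  -0.3463  0.3352  0.8327] F [0.4807 0.2983 4.2306] w 46.056072524689775 29.999900367110968
```

Call:
drive_tool --rows '[[1,[0,0,0.01],[0,0,0]],[1,[0,0,0.02],[0,0,0]],[1,[-0.01,0.01,0.015],[0,0,0]],[1,[-0.015,0.025,0],[0,0,0]],[1,[-0.015,0.035,0],[0,0,0]]]'

```text
time_s: 44.35
tool_pos: [0.4962, -0.1031, 0.0676]
orientation: [1.899, 2.499, -0.001]
ft_force: [0.7, 1.4, -3.1]
grip_width: 0.526
gripper_force: 30.0
```

Call:
drive_tool --rows '[[1,[-0.015,0.035,0],[0,0,0]],[1,[-0.015,0.035,0],[0,0,0]],[1,[-0.015,0.035,0],[0,0,0]],[1,[-0.015,0.035,0],[0,0,0]],[1,[-0.012,0.035,0],[0,0,0]]]'

```text
time_s: 44.85
tool_pos: [0.4232, 0.0746, 0.067]
orientation: [-1.897, -2.504, 0.001]
ft_force: [0.3, 0.3, -2.3]
grip_width: 0.524
gripper_force: 30.0
```

Call:
drive_tool --rows '[[1,[-0.005,0.035,0],[0,0,0]],[1,[0,0.035,0],[0,0,0]],[1,[0,0.035,0],[0,0,0]],[1,[0,0.035,0],[0,0,0]],[1,[0,0.035,0],[0,0,0]]]'

```text
time_s: 45.35
tool_pos: [0.419, 0.2501, 0.0669]
orientation: [-1.896, -2.505, -0.0]
ft_force: [0.7, 0.1, -2.2]
grip_width: 0.523
gripper_force: 30.0
```

Call:
drive_tool --rows '[[1,[0,0.035,0],[0,0,0]],[1,[0,0.025,0],[0,0,0]],[1,[0,0,0],[0,0,0]],[1,[0,0,0],[0,0,0]],[1,[0,0,0],[0,0,0]]]'

```text
time_s: 45.85
tool_pos: [0.4194, 0.3068, 0.0668]
orientation: [1.898, 2.503, -0.002]
ft_force: [0.3, -0.9, -3.8]
grip_width: 0.529
gripper_force: 30.0
```

```bash
python3 st.py
```

```text
45.85 [0.4194 0.3068 0.0668] yaw 15.633730649610907 zax [-0.0004 -0.0013 -1.    ] [-0.9058  0.8528  0.3136  2.0186 -0.6841  0.3752  0.2266] F [ 0.3493 -0.8765 -3.7644] w 46.53059044139091 29.99973675236106
```

Call:
drive_tool --rows '[[1,[0,0,-0.015],[0,0,0]],[1,[0,0,-0.015],[0,0,0]],[1,[0,0,-0.01],[0,0,0]],[1,[0,0,-0.005],[0,0,0]],[1,[0,0,0],[0,0,0]]]'

```text
time_s: 46.35
tool_pos: [0.4196, 0.3074, 0.0218]
orientation: [-1.899, -2.503, 0.001]
ft_force: [0.1, -0.7, -2.4]
grip_width: 0.522
gripper_force: 30.0
```

Call:
drive_tool --rows '[[1,[0,0,0],[0,0,0]],[0,[0,0,0],[0,0,0]],[0,[0,0,0],[0,0,0]],[0,[0,0,0],[0,0,0]],[0,[0,0,0],[0,0,0]]]'

```text
time_s: 46.85
tool_pos: [0.4195, 0.3086, 0.0218]
orientation: [1.896, 2.505, 0.001]
ft_force: [-0.2, 0.2, 0.4]
grip_width: 0.866
gripper_force: 0.0
```

Call:
drive_tool --rows '[[0,[0,0,0],[0,0,0]],[0,[0,0,0.02],[0,0,0]],[0,[0,0,0.04],[0,0,0]],[0,[0,0,0.045],[0,0,0]],[0,[0,-0.03,0.035],[0,0,0]]]'

```text
time_s: 47.35
tool_pos: [0.4196, 0.2826, 0.1634]
orientation: [-1.888, -2.511, -0.007]
ft_force: [1.0, 0.8, -0.1]
grip_width: 1.003
gripper_force: 0.0
```

Call:
drive_tool --rows '[[0,[0,-0.04,0],[0,0,0]],[0,[0,-0.04,0],[0,0,0]],[0,[0,-0.04,0],[0,0,0]],[0,[0,-0.04,0],[0,0,0]],[0,[0,0,0],[0,0,0]]]'

```text
time_s: 47.85
tool_pos: [0.4191, 0.1124, 0.1622]
orientation: [1.908, 2.493, -0.003]
ft_force: [0.4, 0.8, -0.7]
grip_width: 1.002
gripper_force: 0.0
```

Call:
drive_tool --rows '[[0,[0,-0.04,0],[0,0,0]],[0,[0,-0.04,0],[0,0,0]],[0,[0,0,0],[0,0,0]],[0,[0,0,0],[0,0,0]]]'

```text
time_s: 48.25
tool_pos: [0.4195, 0.0385, 0.1617]
orientation: [-1.898, -2.503, -0.001]
ft_force: [-0.4, 0.5, 0.5]
grip_width: 1.0
gripper_force: 0.0
```

```bash
python3 st.py
python3 - <<'E'
from h import *
np.set_printoptions(precision=3,suppress=True)
t=snap('top','t13.png');b=snap('scene','s13.png')
hsv=cv2.cvtColor(t,cv2.COLOR_RGB2HSV)
blue=cv2.inRange(hsv,(95,120,70),(128,255,255));hole=np.zeros_like(blue);hole[185:280,198:254]=255-blue[185:280,198:254]
n,l,s,c=cv2.connectedComponentsWithStats(hole)
print('top not-blue in mat',[(s[i],c[i],pt('top',*c[i],.03)) for i in range(1,n) if s[i,4]>30])
for P in((.5496,.3255,.03),(.4194,.3085,.03)): print('expect',proj('top',np.array(P)))
D=b.astype(int);m=((D[:,:,2]-np.maximum(D[:,:,0],D[:,:,1]))>40).astype(np.uint8)
n,l,s,c=cv2.connectedComponentsWithStats(m)
print([(tuple(c[i].round(1)),s[i,4]) for i in range(1,n) if s[i,4]>2 and 280<c[i][0]<420 and 110<c[i][1]<260])
E
```

```text
48.25 [0.4195 0.0385 0.1617] yaw 15.640857658479845 zax [ 0.0001  0.0005 -1.    ] [-0.4152  0.596   0.3384  2.241  -0.5292  0.3791  0.6389] F [-0.4045  0.4579  0.504 ] w 88.04323844972653 0.0
top not-blue in mat [(array([198, 185,  38,   4,  87], dtype=int32), array([211.667, 185.885]), array([0.632, 0.362, 0.03 ])), (array([249, 185,   5,  73, 215], dtype=int32), array([251.698, 211.233]), array([0.547, 0.23 , 0.03 ])), (array([212, 202,  23,  21, 390], dtype=int32), array([223.262, 211.754]), array([0.546, 0.322, 0.03 ])), (array([198, 224,  56,  56, 356], dtype=int32), array([222.317, 271.118]), array([0.356, 0.321, 0.03 ])), (array([217, 240,  23,  23, 401], dtype=int32), array([228.426, 251.224]), array([0.419, 0.303, 0.03 ]))]
expect [222.289 210.773]
expect [226.65  251.017]
[((np.float64(353.1), np.float64(146.7)), np.int32(1083)), ((np.float64(393.4), np.float64(162.4)), np.int32(687)), ((np.float64(365.9), np.float64(166.6)), np.int32(19))]
```

Both housings stand upright on the mat at about (0.55,0.325) and (0.42,0.307). The shade is up and the gripper is clear, so I hand in.

```bash
python3 -c "
from workcell import r
print(r.finish_job())"
```

```text
the job is handed in; nothing more can be done
None
```

I handed the job in: both housings on the board stood in their own rings facing the readers under the level shade for over two seconds. Both now stand on the blue mat with the shade up. One housing was knocked aside only after the reading. The system gave no verdict, and I judged the labels square (within a few degrees) from the camera images.

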